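# Free the rusted lock bolt and load the slide scanner

### The arm

A 6-joint arm with a two-finger parallel gripper is mounted at the origin on the work surface. World frame = base frame: x ahead of the robot, y to its left, z up, the work surface at z = 0. Lengths are in m, angles in rad, forces in N, time in s.
With the tool pointing down it reaches from about 0.35 to 0.775 m from the base axis. Payload 5.5 kg.
Tool frame: the origin (TCP) lies midway between the tips of the shut fingers; the grasp point (between the pads) lies 19 mm behind it; z points along the fingers, y is the direction in which the jaws open and shut (so a half turn about z gives the same grasp; the last joint's range is limited). The gripper opens to 85 mm and grips with 20 to 120 N. Pads are 22 mm wide; open, the fingers measure 114 mm over their backs; the gripper's body (76 mm by 85 mm) begins 54 mm behind the grasp point. The pads swing forward as they close: fully open they stand 13 mm farther back than shut.
Start: joints at [1.066, 0.313, 0.046, 1.304, 0, 1.431], TCP at [0.205, 0.537, 0.231] pointing down, gripper open.
Joint ranges: [-2.76, 2.76], [-0.86, 1.69], [-1.03, 1.26], [-2.2, 2.34], [-1.47, 1.5], [-3.14, 3.14]. Speed limits (rad/s): [2.57, 2.57, 3.14, 3.14, 3.14, 3.14].

### API

Orientations are given as a unit quaternion [w, x, y, z].
In Python, from workcell import env gives the robot as it stands.
- The arm moves only by the shell command python3 -m creep 'ROWS' [OPENING] [FORCE]. ROWS is JSON, a list of rows, each a list of 6 numbers: the shift along the tool's x, y, z in m, then the turn, a rotation vector about the tool's x, y, z in degrees. A call has exactly 8 rows; each row is the pose to reach, as a shift and turn from the pose commanded when the call began, along the tool's axes at that moment; what a row does not reach only later rows make up. A row lasts 1/10 s, in which the tool goes at most 50 mm and 8.59 degrees, less where a joint would pass 70% of its speed; a pose out of reach is approached as far as the arm can. A call with a gripper value outside its range is refused whole. OPENING is the finger opening in m, from 0 to 0.0854, set as the call begins (- or left out, the last holds). The fingers move at their own pace and stop on an object; FORCE is the grip in N (left out, the last holds). Time passes only in rows, so rows that repeat a pose let the fingers close, or fill a call up. It gives the time, the measured TCP pose, the force and the opening at its end, in the units of the state.
- env.get_state(): the state, without advancing time (a new reading comes with each control period).
- env.read_camera(name): name is "scene" or "side" or "wrist"; returns (picture, depth): 384x512x3 uint8, blue, green, red; 384x512 float32, m along the optical axis (not along the pixel's ray), 0 where there is no reading.
- env.camera_params(name): a dict with "fx", "fy", "cx", "cy" (pixels), "k1" (the pictures are not rectified: a ray, as slopes to the right and down, at radius r is drawn at 1 + k1 r^2 times it, then the intrinsics apply), "position" and "orientation" of the camera in the world. Camera axes: x right, y up, looking along -z (the intrinsics and any distortion apply to the point x, -y, -z); pixel columns grow to the right and rows downward; lengths in m; the calibration is good to about 2 mm. A picture is of the moment at which its call begins: read the wrist's pose just before it. camera_params takes no time and is no camera call; for the wrist camera it gives the pose at the moment of the call.
- env.hand_in(): hands the job in, once; it reports no verdict.
The state is a dict: "clock": time; "joint_pos": joint angles; "qvel": joint speeds; "tau": joint torques, N m; "tcp_pos": TCP position; "orientation": TCP orientation; "wrist_force": force on the tool from outside, world axes, zero at the start; "ft_torque": the same for the moment, N m; "finger_gap": finger opening in m.
Only numpy, scipy, OpenCV 4.12 (cv2) and the standard library are available. Lean on these libraries where they do the work, as an engineer would, in place of code of your own. Each camera call takes 0.05 s, during which the arm holds its last target. There are 200 camera calls.

### The job

The slide scanner's lock bolt has rusted in: work it free with short back-and-forth strokes until it runs and draw it fully, then draw the carriage fully out of the tunnel. Set every slide cartridge lying on the bench flat in a bay of its own in the carriage's tray, push the carriage back home until its detent snaps in, and shoot the bolt again so that it locks the carriage. Leave the two Petri dishes alone.

Things in the scene. Friction and masses are not known exactly. Their poses are not given: they have to be found in the camera images.
- bolt_grip (a point): Top centre of the red-topped grip post of a rust-brown slide bolt, on the robot's side of the white scanner. The post is 14 mm along the bolt (this frame's x, pointing into the scanner; y the way the carriage comes out, z up), 22 mm across, free from 36 mm up to its top here, 86 mm above the bench. A straight pull jams at 12 to 20 mm; 20 N will not shift it then, but a return stroke will.
- bolt (a joint): m drawn along the scanner's -x: 0 = shot (start), 0.050 = fully drawn; it clears the carriage at 0.027. Pushable in to -0.014. Rusted: strokes take 6 to 15 N. Each pull to the jam, then push in until it stops (-0.009 to -0.014), loosens it; after 2 to 3 such pairs it no longer jams but runs to 0.050 under 8 N, and runs freely both ways from then on.
- carriage_grip (a point): Top centre of the black upright grip on the carriage's blue end block, outside the tunnel: 40 mm along the scanner's x, 14 mm thick along its y, free from 34 mm up to its top here, 88 mm above the bench. At home it stands 50 mm outside the tunnel mouth (tunnel 86 mm high).
- carriage (a joint): m the carriage is drawn out along the scanner's +y: 0 = home (start), 0.210 = fully out. A spring detent: 6 to 10 N takes it over the hump at 0.006, either way; inside that it snaps home by itself. Elsewhere it slides under 2 N and stays where left. It leaves home only with the bolt drawn, and the bolt can be shot only when it is home.
- tray (a point): Centre of the tray floor, 21 mm above the bench, scanner's axes. Four bays in a row at y = -69, -23, +23, +69 mm (bay0 to bay3), open on top, each 112 mm (x) by 42 mm (y), side walls 12 mm and dividers 10 mm high. At home all are inside the tunnel; fully out, bay0's centre is 47 mm outside it.
- scanner: White low slide scanner standing on the bench; origin at bench level under the middle of the tunnel mouth. Its yaw (small) gives the axes: x away from the robot, y along the carriage's way out (to the robot's left). The tunnel, 170 mm wide (x) and 86 mm high, reaches from y = 0 to -200 mm; the base, 14 mm high, to y = +290 mm.
- bay0 (a point): Centre of the floor of tray bay 0 (nearest the tunnel); moves with the carriage, axes as the scanner.
- bay1 (a point): Centre of the floor of tray bay 1 (a middle bay); moves with the carriage, axes as the scanner.
- bay2 (a point): Centre of the floor of tray bay 2 (a middle bay); moves with the carriage, axes as the scanner.
- bay3 (a point): Centre of the floor of tray bay 3 (next to the end block); moves with the carriage, axes as the scanner.
- cartridge0: Orange microscope-slide cartridge, 120 g, may be absent: a flat body 100 (its x) by 36 (its y) by 16 mm, with an upright tab in the middle of its top, 44 mm along x, 12 mm thick, reaching 54 mm above the underside. Origin: centre of the underside. Starts upright on the bench, its x within 0.5 rad of the robot's x. It fits a bay with its x along the scanner's x, either way round.
- cartridge1: Yellow microscope-slide cartridge, 120 g, may be absent: a flat body 100 (its x) by 36 (its y) by 16 mm, with an upright tab in the middle of its top, 44 mm along x, 12 mm thick, reaching 54 mm above the underside. Origin: centre of the underside. Starts upright on the bench, its x within 0.5 rad of the robot's x. It fits a bay with its x along the scanner's x, either way round.
- cartridge2: Green microscope-slide cartridge, 120 g, may be absent: a flat body 100 (its x) by 36 (its y) by 16 mm, with an upright tab in the middle of its top, 44 mm along x, 12 mm thick, reaching 54 mm above the underside. Origin: centre of the underside. Starts upright on the bench, its x within 0.5 rad of the robot's x. It fits a bay with its x along the scanner's x, either way round.
- cartridge3: Blue microscope-slide cartridge, 120 g, may be absent: a flat body 100 (its x) by 36 (its y) by 16 mm, with an upright tab in the middle of its top, 44 mm along x, 12 mm thick, reaching 54 mm above the underside. Origin: centre of the underside. Starts upright on the bench, its x within 0.5 rad of the robot's x. It fits a bay with its x along the scanner's x, either way round.
- dish_a: Closed clear Petri dish with a green specimen, 90 mm across, 14 mm high, at the right; to be left alone. Origin: centre of the underside.
- dish_b: Closed clear Petri dish with a green specimen, 90 mm across, 14 mm high, at the far left; to be left alone. Origin: centre of the underside.
There are look-alikes about, which are no part of the job. Of the things that look like the cartridge0, take the one that is farthest to the robot's left at the start.

How it is judged:
On the way, in this order (a step that is already met when the one before it is completed fails the run):
1. the bolt is drawn (42 mm or more) (value of joint bolt above 0.042 m), for 0.2 s.
2. the carriage is drawn out (190 mm or more) (value of joint carriage above 0.19 m), for 0.2 s.
3. every cartridge present lies flat in a bay while the carriage is out (x of cartridge0 in the frame of tray between -0.009 and 0.009 m and y of cartridge0 in the frame of tray between -0.085 and 0.085 m and z of cartridge0 in the frame of tray between -0.004 and 0.004 m and angle between each of cartridge0, cartridge1, cartridge2, cartridge3's own z axis and vertical below 0.1 rad and angle between the x axis of each of cartridge0, cartridge1, cartridge2, cartridge3 and the x axis of tray, either way round below 0.15 rad and x of cartridge1 in the frame of tray between -0.009 and 0.009 m and y of cartridge1 in the frame of tray between -0.085 and 0.085 m and z of cartridge1 in the frame of tray between -0.004 and 0.004 m and x of cartridge2 in the frame of tray between -0.009 and 0.009 m and y of cartridge2 in the frame of tray between -0.085 and 0.085 m and z of cartridge2 in the frame of tray between -0.004 and 0.004 m and x of cartridge3 in the frame of tray between -0.009 and 0.009 m and y of cartridge3 in the frame of tray between -0.085 and 0.085 m and z of cartridge3 in the frame of tray between -0.004 and 0.004 m and value of joint carriage above 0.15 m), for 0.2 s.
4. the carriage is home in its detent with the cartridges in it, the bolt still drawn (x of cartridge0 in the frame of tray between -0.009 and 0.009 m and y of cartridge0 in the frame of tray between -0.085 and 0.085 m and z of cartridge0 in the frame of tray between -0.004 and 0.004 m and angle between each of cartridge0, cartridge1, cartridge2, cartridge3's own z axis and vertical below 0.1 rad and angle between the x axis of each of cartridge0, cartridge1, cartridge2, cartridge3 and the x axis of tray, either way round below 0.15 rad and x of cartridge1 in the frame of tray between -0.009 and 0.009 m and y of cartridge1 in the frame of tray between -0.085 and 0.085 m and z of cartridge1 in the frame of tray between -0.004 and 0.004 m and x of cartridge2 in the frame of tray between -0.009 and 0.009 m and y of cartridge2 in the frame of tray between -0.085 and 0.085 m and z of cartridge2 in the frame of tray between -0.004 and 0.004 m and x of cartridge3 in the frame of tray between -0.009 and 0.009 m and y of cartridge3 in the frame of tray between -0.085 and 0.085 m and z of cartridge3 in the frame of tray between -0.004 and 0.004 m and value of joint carriage below 0.004 m and value of joint bolt above 0.02 m), for 0.2 s.
At the end, for the whole second after the job is handed in: The carriage is home (within 4 mm), the bolt shot (drawn 6 mm or less), and every cartridge present lies flat and at rest in a bay (along the bay within 9 mm of its middle, underside within 4 mm of the floor) (x of cartridge0 in the frame of tray between -0.009 and 0.009 m and y of cartridge0 in the frame of tray between -0.085 and 0.085 m and z of cartridge0 in the frame of tray between -0.004 and 0.004 m and angle between each of cartridge0, cartridge1, cartridge2, cartridge3's own z axis and vertical below 0.1 rad and angle between the x axis of each of cartridge0, cartridge1, cartridge2, cartridge3 and the x axis of tray, either way round below 0.15 rad and x of cartridge1 in the frame of tray between -0.009 and 0.009 m and y of cartridge1 in the frame of tray between -0.085 and 0.085 m and z of cartridge1 in the frame of tray between -0.004 and 0.004 m and x of cartridge2 in the frame of tray between -0.009 and 0.009 m and y of cartridge2 in the frame of tray between -0.085 and 0.085 m and z of cartridge2 in the frame of tray between -0.004 and 0.004 m and x of cartridge3 in the frame of tray between -0.009 and 0.009 m and y of cartridge3 in the frame of tray between -0.085 and 0.085 m and z of cartridge3 in the frame of tray between -0.004 and 0.004 m and value of joint carriage below 0.004 m and value of joint bolt below 0.006 m and linear speed of each of cartridge0, cartridge1, cartridge2, cartridge3 below 0.02 m/s); the robot touches nothing.
It fails at once if Petri dish a is pushed away by more than 50 mm or tipped (distance of dish_a from where it was at the start of the episode above 0.05 m or angle between dish_a's own z axis and vertical above 0.5 rad).
It fails at once if Petri dish b is pushed away by more than 50 mm or tipped (distance of dish_b from where it was at the start of the episode above 0.05 m or angle between dish_b's own z axis and vertical above 0.5 rad).
Of cartridge0, cartridge1, cartridge2, cartridge3 only 2 to 4 are there at a start; the rules pass over those that are not, and their reading is None.
At some moment in a run one of cartridge0, cartridge1, cartridge2, cartridge3 may be knocked a few centimetres aside while the robot is not near it.
It also fails if it takes over 210 s, if anything falls off the work surface, if the arm or the gripper's body presses on something with over 40 N, if the wrist force passes 120 N, or if a joint passes its speed limit or range.

## Working session

There is one attempt and no reset: what is moved stays moved. The work goes in short steps, Python scripts to look and compute and a shell command to move; the robot and the scene stay as the last step left them, time stands still between calls to the robot, and variables do not carry over. Pictures are saved under pics/ and viewed, about 12 in all and at most 16, crops included, and the job is handed in when it is done.

```bash
ls; mkdir -p pics
cat > h.py <<'E'
import numpy as np, cv2
from scipy.spatial.transform import Rotation as R
from workcell import env
def rot(q): return R.from_quat([q[1],q[2],q[3],q[0]])
def grab(n):
    p=env.camera_params(n); im,d=env.read_camera(n); return p,im,d
def rays(p,uv):
    uv=np.asarray(uv,float).reshape(-1,2)
    K=np.array([[p['fx'],0,p['cx']],[0,p['fy'],p['cy']],[0,0,1]])
    s=cv2.undistortPoints(uv.reshape(-1,1,2),K,np.array([p['k1'],0,0,0.])).reshape(-1,2)
    return np.c_[s[:,0],-s[:,1],-np.ones(len(s))]
def pts(p,d,uv):
    uv=np.asarray(uv).reshape(-1,2); z=d[uv[:,1].astype(int),uv[:,0].astype(int)]
    return rot(p['orientation']).apply(rays(p,uv)*z[:,None])+np.array(p['position'])
def cloud(p,d):
    v,u=np.mgrid[0:d.shape[0],0:d.shape[1]]
    P=pts(p,d,np.c_[u.ravel(),v.ravel()]).reshape(d.shape+(3,)); P[d==0]=np.nan; return P
def proj(p,X):
    c=rot(p['orientation']).inv().apply(np.atleast_2d(X)-np.array(p['position']))
    s=c[:,:2]/-c[:,2:]; s[:,1]*=-1; r=1+p['k1']*(s**2).sum(1,keepdims=True); s=s*r
    return s*[p['fx'],p['fy']]+[p['cx'],p['cy']]
E
python3 - <<'E'
from h import *
s=env.get_state(); print(s)
for n in('scene','side'):
    p,im,d=grab(n); cv2.imwrite(f'pics/{n}0.png',im); np.savez(f'{n}0.npz',im=im,d=d,P=cloud(p,d)); print(n,p)
E
```

```text
pics
{'clock': 0.0, 'joint_pos': array([1.06641232e+00, 3.14007815e-01, 4.49931794e-02, 1.30357321e+00,
       9.40464552e-06, 1.43119731e+00]), 'qvel': array([-0.00191605, -0.00046498,  0.00073078, -0.00161816, -0.00159012,
        0.00013656]), 'tau': array([-1.17487096e-03, -4.80625105e+01,  2.98533475e+01,  1.93056866e-02,
       -2.20772808e-04,  2.29602057e-05]), 'tcp_pos': array([0.20489605, 0.5367281 , 0.23041044]), 'orientation': array([-2.87929516e-04,  1.81382832e-01,  9.83412155e-01, -8.48235965e-04]), 'wrist_force': array([-0.15877527,  0.22056336, -0.00479446]), 'ft_torque': array([-0.00120189, -0.04675306, -0.03331787]), 'finger_gap': 0.08545176025640758}
scene {'fx': 471.45325262025233, 'fy': 471.45325262025233, 'cx': 259.2891327399153, 'cy': 196.4359280097959, 'k1': -0.10813446984160027, 'position': array([ 1.10540032, -0.28577589,  0.96111599]), 'orientation': array([0.79225217, 0.2831206 , 0.18529618, 0.50778396])}
side {'fx': 437.652781363208, 'fy': 437.652781363208, 'cx': 254.59853518548988, 'cy': 194.5323377922124, 'k1': -0.050003269755344436, 'position': array([-0.0428397 , -1.027917  ,  0.82478572]), 'orientation': array([ 0.85919423,  0.46365658, -0.09595594, -0.19390801])}
```

View pics/scene0.png

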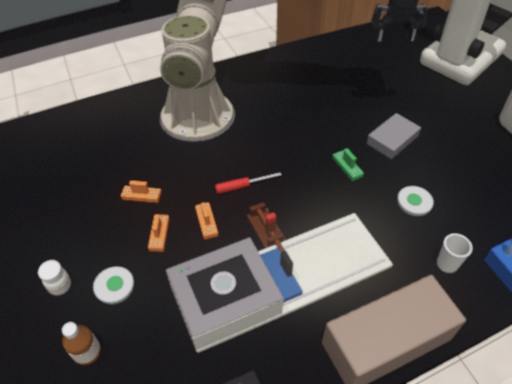

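View pics/side0.png

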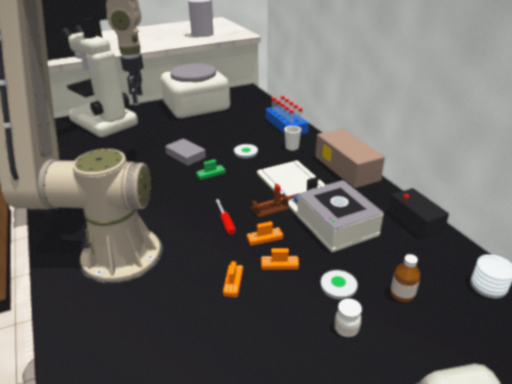

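Scene shows three orange cartridges at (141,192), (159,232), (206,220), and a green one at (348,164). The bolt's red top is at (270,217) and the black carriage grip at (287,262). The dishes are at (114,285) and (415,200). I'll measure all of these next.

```bash
cat >> h.py <<'E'
RANGES={'orange':((5,150,90),(17,255,255)),'yellow':((22,140,90),(34,255,255)),'green':((50,130,50),(80,255,255)),'blue':((98,140,50),(125,255,255)),'red':((172,150,60),(180,255,255))}
def blobs(im,P,names=RANGES,amin=25):
    hsv=cv2.cvtColor(im,cv2.COLOR_BGR2HSV)
    for n in names:
        m=cv2.inRange(hsv,*[np.array(x) for x in RANGES[n]])
        k,l,st,c=cv2.connectedComponentsWithStats(m)
        for i in range(1,k):
            if st[i,4]>=amin:
                Q=P[l==i]; Q=Q[~np.isnan(Q[:,0])]; yield n,c[i],Q
def cart(Q):
    b=Q[(Q[:,2]<.022)&(Q[:,2]>.008)]; t=Q[Q[:,2]>.046]
    o=np.r_[np.nan,np.nan,np.nan]
    if len(t)>5:
        (x,y),(w,h),a=cv2.minAreaRect((t[:,:2]*1e3).astype(np.float32))
        u=np.linalg.svd(t[:,:2]-t[:,:2].mean(0),full_matrices=False)[2][0]; u*=np.sign(u[0]) 
        o=np.r_[x/1e3,y/1e3,np.degrees(np.arctan2(u[1],u[0]))]
    if len(b)>5:
        (x,y),(w,h),a=cv2.minAreaRect((b[:,:2]*1e3).astype(np.float32))
        if w<h: a+=90
        return o,np.r_[x/1e3,y/1e3,(a+90)%180-90,w,h]
    return o,None
E
python3 - <<'E'
from h import *
np.set_printoptions(precision=4,suppress=True)
for n in('scene','side'):
    z=np.load(n+'0.npz'); print(n)
    for c,uv,Q in blobs(z['im'],z['P']):
        if len(Q) : print(c,uv.round(),len(Q),np.median(Q,0),'zmax',Q[:,2].max().round(3),*cart(Q))
z=np.load('scene0.npz');P=z['P'];im=z['im']
g=P[...,2]; m=(g>.08)&(g<.093)&(P[...,0]>.35)&(P[...,0]<.75)&(abs(P[...,1])<.35)
k,l,st,c=cv2.connectedComponentsWithStats(m.astype(np.uint8))
for i in range(1,k):
    if st[i,4]>15:
        Q=P[l==i]; print(c[i].round(),len(Q),Q.mean(0),cv2.minAreaRect((Q[:,:2]*1e3).astype(np.float32)))
a=cv2.resize(im[170:320,110:400],None,fx=2.7,fy=2.7,interpolation=cv2.INTER_CUBIC)
cv2.imwrite('pics/crop1.png',a)
E
```

```text
scene
orange [140. 192.] 496 [ 0.2531 -0.2462  0.0157] zmax 0.059 [ 0.2484 -0.2459 58.8555] [  0.2489  -0.2471  59.4385 101.02    38.603 ]
orange [206. 220.] 417 [ 0.4114 -0.1214  0.0158] zmax 0.058 [ 0.4022 -0.1182 -5.4159] [ 0.4041 -0.1181 -7.7911 36.3638 98.8793]
orange [262. 215.] 72 [0.4569 0.0087 0.0303] zmax 0.088 [nan nan nan] None
orange [158. 232.] 452 [ 0.3957 -0.2386  0.0155] zmax 0.057 [  0.3876  -0.2402 -25.6026] [  0.3881  -0.2399 -25.5839  37.301  101.717 ]
orange [ 78. 341.] 457 [ 0.6331 -0.466   0.0837] zmax 0.101 [  0.6255  -0.4703 -70.7212] None
green [349. 160.] 101 [0.3962 0.2999 0.0374] zmax 0.056 [0.3914 0.3003 9.3562] [ 0.3908  0.3026 40.0614 36.4712 25.023 ]
green [338. 162.] 29 [0.3624 0.2869 0.0106] zmax 0.018 [nan nan nan] [ 0.3713  0.2871  0.0725 59.7205  2.9379]
blue [501. 263.] 794 [0.8261 0.4509 0.0391] zmax 0.084 [  0.8116   0.4652 -30.9214] [ 0.8379  0.4493 -0.499   6.729  93.2746]
side
orange [  2. 246.] 506 [-0.5267  1.094  -0.6122] zmax -0.54 [nan nan nan] None
orange [283. 198.] 31 [0.5283 0.0045 0.0344] zmax 0.043 [nan nan nan] None
orange [263
[... 864 characters left out ...]
9101 100.2552  43.3103]
green [338. 281.] 97 [ 0.4849 -0.3747  0.0154] zmax 0.02 [nan nan nan] [ 0.4849 -0.3757 55.6808 35.1405 31.2146]
blue [284. 120.] 550 [0.8038 0.5263 0.0451] zmax 0.078 [  0.8342   0.558  -76.2039] [  0.804    0.5397 -66.3417  73.0228 233.611 ]
[271. 216.] 60 [0.5109 0.009  0.0852] ((509.4553527832031, 9.179513931274414), (16.608003616333008, 22.48660659790039), 7.049798488616943)
[223. 286.] 6781 [ 0.6341 -0.1601  0.0865] ((628.049560546875, -157.53201293945312), (172.45411682128906, 201.48155212402344), 0.49922075867652893)
[287. 258.] 115 [ 0.6298 -0.0084  0.0867] ((628.3912353515625, -7.794118404388428), (41.443302154541016, 14.501683235168457), 0.1889558583498001)
```

View pics/crop1.png

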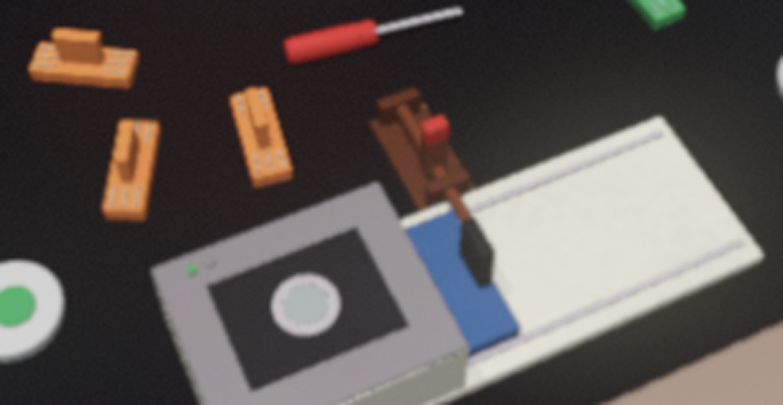

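Orange look-alikes by scene pixel: (141,192) y=-0.246, (159,232) y=-0.240, (206,220) y=-0.119. The one at (206,220) is farthest to the robot's left, so it is cartridge0. The crop shows it clear and upright. The only other cartridge is the green one at (348,164), with no yellow or blue. Next I'll work out the move to above the bolt.

```bash
cat >> h.py <<'E'
def to(pos,xdeg,pos0=None,x0=None):
    """shift in tool axes (mm) and z-turn (deg) to reach pos with tool x at world angle xdeg, tool down"""
    s=env.get_state(); r=rot(s['orientation'])
    d=r.inv().apply(np.array(pos)-s['tcp_pos'])*1e3
    T=R.from_matrix(np.c_[[np.cos(np.radians(xdeg)),np.sin(np.radians(xdeg)),0],[np.sin(np.radians(xdeg)),-np.cos(np.radians(xdeg)),0],[0,0,-1]])
    return d.round(1),np.degrees((r.inv()*T).as_rotvec()).round(2)
def st():
    s=env.get_state(); r=rot(s['orientation']).as_matrix()
    print(round(s['clock'],2),'tcp',s['tcp_pos'].round(4),'xdeg',np.degrees(np.arctan2(r[1,0],r[0,0])).round(2),'zax',r[:,2].round(3),'F',s['wrist_force'].round(1),'gap',round(s['finger_gap'],4))
E
python3 - <<'E'
from h import *
np.set_printoptions(precision=4,suppress=True)
z=np.load('side0.npz');P=z['P'];g=P[...,2]
m=(g>.078)&(g<.095)&(P[...,0]>.35)&(P[...,0]<.8)&(abs(P[...,1])<.35)
k,l,s_,c=cv2.connectedComponentsWithStats(m.astype(np.uint8))
for i in range(1,k):
    if s_[i,4]>8:
        Q=P[l==i]; print(c[i].round(),len(Q),Q.mean(0),cv2.minAreaRect((Q[:,:2]*1e3).astype(np.float32)))
z=np.load('scene0.npz');P=z['P'];g=P[...,2]
m=(g>.08)&(g<.093)&(P[...,0]>.5)&(P[...,0]<.75)&(P[...,1]<-.04)&(P[...,1]>-.3)
Q=P[m]; # mouth edge fit: max y per x bin ; near edge min x per y bin
xs=np.arange(.56,.70,.005); e=[Q[abs(Q[:,0]-x)<.003,1].max() for x in xs]; print('mouth',np.polyfit(xs,e,1),np.mean(e))
ys=np.arange(-.24,-.07,.005); e=[Q[abs(Q[:,1]-y)<.003,0].min() for y in ys]; f=[Q[abs(Q[:,1]-y)<.003,0].max() for y in ys]; print(np.polyfit(ys,e,1),np.polyfit(ys,f,1),np.mean(e),np.mean(f))
print(to([.506,.009,.25],90))
E
```

```text
[339. 154.] 111 [0.7981 0.0975 0.0862] ((796.6654052734375, 99.14315032958984), (6.936581611633301, 216.78994750976562), 0.3685056269168854)
[312. 179.] 52 [ 0.6245 -0.0107  0.0847] ((625.8846435546875, -10.10238265991211), (39.8614616394043, 19.310680389404297), 3.1350433826446533)
[340. 205.] 2328 [ 0.6212 -0.1685  0.086 ] ((625.8949584960938, -158.21456909179688), (174.5498046875, 205.30584716796875), 0.10794413834810257)
[277. 186.] 31 [0.5046 0.0071 0.0833] ((505.6805725097656, 9.188248634338379), (23.327770233154297, 14.621840476989746), 85.67911529541016)
mouth [ 0.0085 -0.0633] -0.05795819781763224
[-0.0048  0.5443] [-0.0066  0.7122] 0.5450296238067963 0.7132472663231942
(array([-469.5, -385.7,  -19. ]), array([-0.09,  0.04, 69.1 ]))
```

```bash
python3 -m creep '[[-0.025,-0.020,-0.002,0,0,0],[-0.06,-0.049,-0.004,0,0,0],[-0.098,-0.080,-0.006,0,0,0],[-0.136,-0.112,-0.008,0,0,0],[-0.174,-0.143,-0.01,0,0,0],[-0.212,-0.174,-0.012,0,0,0],[-0.25,-0.205,-0.012,0,0,0],[-0.288,-0.236,-0.012,0,0,0]]' 0.05
python3 -m creep '[[-0.036,-0.030,-0.002,0,0,8.5],[-0.072,-0.060,-0.004,0,0,17],[-0.108,-0.09,-0.006,0,0,25.5],[-0.144,-0.12,-0.007,0,0,34],[-0.170,-0.140,-0.007,0,0,42.5],[-0.182,-0.149,-0.007,0,0,51],[-0.182,-0.149,-0.007,0,0,59.5],[-0.182,-0.149,-0.007,0,0,68]]'
python3 - <<'E'
from h import *
st(); p,im,d=grab('wrist'); P=cloud(p,d); np.savez('w1.npz',im=im,d=d,P=P); cv2.imwrite('pics/w1.png',im); print(p['position'])
for z0,z1 in((.08,.095),):
    m=(P[...,2]>z0)&(P[...,2]<z1)
    k,l,s_,c=cv2.connectedComponentsWithStats(m.astype(np.uint8))
    for i in range(1,k):
        if s_[i,4]>30:
            Q=P[l==i]; print(c[i].round(),len(Q),Q.mean(0).round(4),cv2.minAreaRect((Q[:,:2]*1e3).astype(np.float32)))
print(to([.5075,.009,.05],90.4))
E
```

```text
clock: 0.9
tcp_pos: [0.3904, 0.2122, 0.2433]
orientation: [0.0, 0.181, 0.983, 0.0]
wrist_force: [0.4, -0.1, 0.1]
finger_gap: 0.0502
clock: 1.7
tcp_pos: [0.5068, 0.009, 0.2496]
orientation: [-0.001, 0.703, 0.711, -0.0]
wrist_force: [-0.9, 1.1, 0.1]
finger_gap: 0.0501
1.7 tcp [0.5068 0.009  0.2496] xdeg 90.65 zax [-0.001  0.    -1.   ] F [-0.9  1.1  0.1] gap 0.0501
[0.5053162  0.09265255 0.39218347]
[260. 164.] 314 [0.5079 0.0118 0.0855] ((508.0023498535156, 11.072928428649902), (13.322283744812012, 22.97381591796875), 0.4013329744338989)
[373. 183.] 535 [ 0.6253 -0.006   0.0869] ((625.8701171875, -6.918989658355713), (40.2542724609375, 13.282027244567871), 1.1504416465759277)
[359. 268.] 9488 [ 0.6225 -0.1103  0.0864] ((627.253173828125, -147.8026123046875), (169.40052795410156, 182.47850036621094), 0.4448210299015045)
[370. 356.] 260 [ 0.6553 -0.2433  0.0862] ((658.3654174804688, -240.0224609375), (30.712444305419922, 29.890731811523438), 1.8892654180526733)
(array([ -0.4,   1.1, 199.6]), array([-0.08, -0.02, -0.03]))
```

View pics/w1.png

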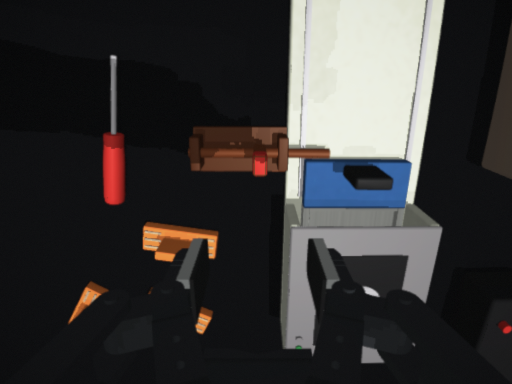

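Wrist view: the bolt post (red) is at (260,164), between two guides at (195,150) and (283,150). The carriage grip is at (370,183), and all three cameras agree within 3 mm. I'm descending and gripping the post.

```bash
python3 -m creep '[[0,0.001,0.02,0,0,0],[0.001,0.001,0.05,0,0,0],[0.001,0.001,0.08,0,0,0],[0.001,0.001,0.11,0,0,0],[0.001,0.001,0.14,0,0,0],[0.001,0.001,0.165,0,0,0],[0.001,0.001,0.185,0,0,0],[0.001,0.001,0.199,0,0,0]]'
python3 -m creep '[[0,0,0,0,0,0],[0,0,0,0,0,0],[0,0,0,0,0,0],[0,0,0,0,0,0],[0,0,0,0,0,0],[0,0,0,0,0,0],[0,0,0,0,0,0],[0,0,0,0,0,0]]' 0 80
```

```text
clock: 2.55
tcp_pos: [0.5065, 0.0112, 0.0494]
orientation: [-0.001, 0.699, 0.715, -0.001]
wrist_force: [-0.2, -0.4, 0.4]
finger_gap: 0.0498
clock: 3.35
tcp_pos: [0.5085, 0.0109, 0.052]
orientation: [0.001, 0.7, 0.714, 0.001]
wrist_force: [-0.9, 1.7, 5.0]
finger_gap: 0.013
```

```bash
python3 -m creep '[[0,-0.003,0,0,0,0],[0,-0.006,0,0,0,0],[0,-0.009,0,0,0,0],[0,-0.012,0,0,0,0],[0,-0.015,0,0,0,0],[0,-0.018,0,0,0,0],[0,-0.020,0,0,0,0],[0,-0.020,0,0,0,0]]'
```

```text
clock: 4.15
tcp_pos: [0.4945, 0.0107, 0.0521]
orientation: [0.004, 0.7, 0.714, 0.005]
wrist_force: [16.7, 5.2, -9.9]
finger_gap: 0.0129
```

```bash
python3 -m creep '[[0,-0.002,0,0,0,0],[0,-0.003,0,0,0,0],[0,0.004,0,0,0,0],[0,0.011,0,0,0,0],[0,0.018,0,0,0,0],[0,0.025,0,0,0,0],[0,0.032,0,0,0,0],[0,0.038,0,0,0,0]]'
python3 -m creep '[[0,0.002,0,0,0,0],[0,0.002,0,0,0,0],[0,-0.005,0,0,0,0],[0,-0.012,0,0,0,0],[0,-0.019,0,0,0,0],[0,-0.026,0,0,0,0],[0,-0.033,0,0,0,0],[0,-0.040,0,0,0,0]]'
```

```text
clock: 4.95
tcp_pos: [0.5189, 0.0111, 0.0518]
orientation: [-0.004, 0.7, 0.714, -0.005]
wrist_force: [-29.1, -1.7, 34.7]
finger_gap: 0.0129
clock: 5.75
tcp_pos: [0.4942, 0.0107, 0.0522]
orientation: [0.005, 0.7, 0.714, 0.006]
wrist_force: [32.4, 5.7, -27.3]
finger_gap: 0.013
```

```bash
python3 -m creep '[[0,0.006,0,0,0,0],[0,0.012,0,0,0,0],[0,0.018,0,0,0,0],[0,0.024,0,0,0,0],[0,0.030,0,0,0,0],[0,0.035,0,0,0,0],[0,0.038,0,0,0,0],[0,0.038,0,0,0,0]]'
python3 -m creep '[[0,-0.006,0,0,0,0],[0,-0.012,0,0,0,0],[0,-0.018,0,0,0,0],[0,-0.024,0,0,0,0],[0,-0.030,0,0,0,0],[0,-0.034,0,0,0,0],[0,-0.038,0,0,0,0],[0,-0.040,0,0,0,0]]'
```

```text
clock: 6.55
tcp_pos: [0.5141, 0.011, 0.0518]
orientation: [-0.005, 0.7, 0.714, -0.007]
wrist_force: [-29.5, -1.6, 35.3]
finger_gap: 0.0129
clock: 7.35
tcp_pos: [0.4908, 0.0107, 0.0522]
orientation: [0.004, 0.7, 0.714, 0.005]
wrist_force: [22.1, 5.1, -15.9]
finger_gap: 0.013
```

```bash
python3 - <<'E'
from h import *
st()
for n in('wrist','scene'):
    p,im,d=grab(n); P=cloud(p,d)
    hsv=cv2.cvtColor(im,cv2.COLOR_BGR2HSV)
    m=((hsv[...,0]>170)|(hsv[...,0]<6))&(hsv[...,1]>150)&(hsv[...,2]>60)&(P[...,2]>.07)&(P[...,2]<.1)&(P[...,0]>.4)&(P[...,0]<.56)
    Q=P[m]; print(n,len(Q),Q.mean(0).round(4) if len(Q) else '',cv2.minAreaRect((Q[:,:2]*1e3).astype(np.float32)) if len(Q)>3 else '')
    if n=='wrist': cv2.imwrite('pics/w2.png',im)
E
python3 -m creep '[[0,0.006,0,0,0,0],[0,0.012,0,0,0,0],[0,0.018,0,0,0,0],[0,0.024,0,0,0,0],[0,0.030,0,0,0,0],[0,0.036,0,0,0,0],[0,0.040,0,0,0,0],[0,0.042,0,0,0,0]]'
python3 -c "
from h import *
st()"
python3 -m creep '[[0,0,0,0,0,0],[0,-0.006,0,0,0,0],[0,-0.012,0,0,0,0],[0,-0.018,0,0,0,0],[0,-0.024,0,0,0,0],[0,-0.030,0,0,0,0],[0,-0.036,0,0,0,0],[0,-0.042,0,0,0,0]]'
python3 -m creep '[[0,-0.003,0,0,0,0],[0,-0.006,0,0,0,0],[0,-0.009,0,0,0,0],[0,-0.012,0,0,0,0],[0,-0.012,0,0,0,0],[0,-0.012,0,0,0,0],[0,-0.012,0,0,0,0],[0,-0.012,0,0,0,0]]'
```

```text
7.35 tcp [0.4908 0.0107 0.0522] xdeg 91.13 zax [ 0.013  0.002 -1.   ] F [ 22.1   5.1 -15.9] gap 0.013
wrist 1594 [0.4897 0.0151 0.0832] ((489.3353271484375, 11.504261016845703), (22.667131423950195, 12.903207778930664), 89.17929077148438)
scene 9 [4.903e-01 2.000e-04 8.310e-02] ((490.4237365722656, 0.28948020935058594), (2.348991632461548, 8.85310173034668), 65.28976440429688)
clock: 8.25
tcp_pos: [0.5192, 0.011, 0.0519]
orientation: [-0.004, 0.7, 0.714, -0.005]
wrist_force: [-23.3, -2.0, 28.5]
finger_gap: 0.0126
8.25 tcp [0.5192 0.011  0.0519] xdeg 91.08 zax [-0.012 -0.001 -1.   ] F [-23.3  -2.   28.5] gap 0.0126
clock: 9.05
tcp_pos: [0.4921, 0.0107, 0.0522]
orientation: [0.005, 0.7, 0.714, 0.006]
wrist_force: [30.2, 6.4, -23.0]
finger_gap: 0.0132
clock: 9.85
tcp_pos: [0.4867, 0.0106, 0.0524]
orientation: [0.008, 0.7, 0.714, 0.01]
wrist_force: [41.5, 9.2, -33.2]
finger_gap: 0.0132
```

```bash
python3 -m creep '[[0,0.006,0,0,0,0],[0,0.014,0,0,0,0],[0,0.022,0,0,0,0],[0,0.030,0,0,0,0],[0,0.038,0,0,0,0],[0,0.044,0,0,0,0],[0,0.048,0,0,0,0],[0,0.050,0,0,0,0]]'
python3 -m creep '[[0,0.002,0,0,0,0],[0,0.004,0,0,0,0],[0,0.004,0,0,0,0],[0,0.004,0,0,0,0],[0,0.004,0,0,0,0],[0,0.004,0,0,0,0],[0,0.004,0,0,0,0],[0,0.004,0,0,0,0]]'
python3 -m creep '[[0,-0.006,0,0,0,0],[0,-0.012,0,0,0,0],[0,-0.018,0,0,0,0],[0,-0.024,0,0,0,0],[0,-0.030,0,0,0,0],[0,-0.034,0,0,0,0],[0,-0.038,0,0,0,0],[0,-0.042,0,0,0,0]]'
python3 -m creep '[[0,0,0,0,0,0],[0,0,0,0,0,0],[0,0,0,0,0,0],[0,0,0,0,0,0],[0,0,0,0,0,0],[0,0,0,0,0,0],[0,0,0,0,0,0],[0,0,0,0,0,0]]'
```

```text
clock: 10.65
tcp_pos: [0.5179, 0.011, 0.0519]
orientation: [-0.002, 0.7, 0.714, -0.003]
wrist_force: [-14.8, -1.1, 23.4]
finger_gap: 0.0125
clock: 11.45
tcp_pos: [0.5229, 0.011, 0.052]
orientation: [-0.001, 0.7, 0.714, -0.002]
wrist_force: [-8.9, -0.0, 14.6]
finger_gap: 0.0128
clock: 12.25
tcp_pos: [0.4862, 0.0107, 0.052]
orientation: [0.001, 0.7, 0.714, 0.002]
wrist_force: [5.8, 4.0, 2.6]
finger_gap: 0.0127
clock: 13.05
tcp_pos: [0.4852, 0.0107, 0.052]
orientation: [0.001, 0.7, 0.714, 0.001]
wrist_force: [2.7, 2.9, 6.2]
finger_gap: 0.013
```

It runs free. Now I'll draw it fully.

```bash
python3 -m creep '[[0,-0.005,0,0,0,0],[0,-0.010,0,0,0,0],[0,-0.015,0,0,0,0],[0,-0.020,0,0,0,0],[0,-0.025,0,0,0,0],[0,-0.029,0,0,0,0],[0,-0.031,0,0,0,0],[0,-0.031,0,0,0,0]]'
```

```text
clock: 13.85
tcp_pos: [0.4589, 0.0104, 0.0521]
orientation: [0.003, 0.7, 0.714, 0.005]
wrist_force: [17.2, 6.6, -8.5]
finger_gap: 0.013
```

```bash
python3 -m creep '[[0,0.002,0,0,0,0],[0,0.003,0,0,0,0],[0,0.003,0,0,0,0],[0,0.003,0,0,0,0],[0,0.003,0,0,0,0],[0,0.003,0,0,0,0],[0,0.003,-0.02,0,0,0],[0,0.003,-0.05,0,0,0]]' 0.05
python3 -m creep '[[0,0,-0.03,0,0,0],[0,0,-0.06,0,0,0],[0,0,-0.09,0,0,0],[0,0,-0.11,0,0,0],[0,0,-0.12,0,0,0],[0,0,-0.12,0,0,0],[0,0,-0.12,0,0,0],[0,0,-0.12,0,0,0]]'
python3 - <<'E'
from h import *
st(); p,im,d=grab('wrist'); P=cloud(p,d); cv2.imwrite('pics/w3.png',im)
m=(P[...,2]>.08)&(P[...,2]<.095)
k,l,s_,c=cv2.connectedComponentsWithStats(m.astype(np.uint8))
for i in range(1,k):
    if s_[i,4]>80:
        Q=P[l==i]; print(c[i].round(),len(Q),Q.mean(0).round(4),cv2.minAreaRect((Q[:,:2]*1e3).astype(np.float32)))
print(to([.627,-.008,.2],180.4))
E
```

```text
clock: 14.65
tcp_pos: [0.454, 0.0101, 0.1003]
orientation: [-0.002, 0.7, 0.714, -0.001]
wrist_force: [0.3, -0.3, -0.1]
finger_gap: 0.0502
clock: 15.45
tcp_pos: [0.455, 0.01, 0.2199]
orientation: [-0.001, 0.7, 0.714, -0.001]
wrist_force: [0.4, 0.6, -0.5]
finger_gap: 0.0499
15.45 tcp [0.455  0.01   0.2199] xdeg 91.1 zax [-0.003  0.    -1.   ] F [ 0.4  0.6 -0.5] gap 0.0499
[262. 174.] 381 [0.4585 0.0116 0.0855] ((458.6754455566406, 10.500001907348633), (14.052225112915039, 23.393218994140625), 0.9293286800384521)
[436. 195.] 643 [ 0.624  -0.0056  0.0869] ((625.6998291015625, -6.343748569488525), (39.3574104309082, 13.815658569335938), 1.1539576053619385)
[430. 275.] 9559 [ 0.6385 -0.0965  0.0866] ((626.3943481445312, -124.14945983886719), (137.7100372314453, 171.76210021972656), 89.5086669921875)
[375. 369.] 931 [ 0.599  -0.2293  0.0868] ((594.4678344726562, -231.7923583984375), (40.4382209777832, 83.3265151977539), 33.818817138671875)
(array([-21.3, 171.6,  19.5]), array([ -0.09,  -0.13, -89.3 ]))
```

```bash
python3 -m creep '[[-0.002,0.015,0,0,0,-8.5],[-0.005,0.04,0.002,0,0,-17],[-0.008,0.07,0.004,0,0,-25.5],[-0.012,0.1,0.006,0,0,-34],[-0.015,0.13,0.008,0,0,-42.5],[-0.018,0.155,0.01,0,0,-51],[-0.020,0.170,0.014,0,0,-59.5],[-0.020,0.170,0.02,0,0,-68]]' 0.04
python3 -m creep '[[0,0,0.005,0,0,-8],[0,0,0.01,0,0,-16],[0,0,0.02,0,0,-21.3],[0,0,0.03,0,0,-21.3],[0,0,0.04,0,0,-21.3],[0,0,0.05,0,0,-21.3],[0,0,0.06,0,0,-21.3],[0,0,0.06,0,0,-21.3]]'
python3 -c "
from h import *
st(); print(to([.6255,-.0065,.055],180.5))"
```

```text
clock: 16.3
tcp_pos: [0.6279, -0.0072, 0.1992]
orientation: [-0.001, 0.179, 0.984, 0.0]
wrist_force: [-0.3, 0.0, -0.7]
finger_gap: 0.0403
clock: 17.1
tcp_pos: [0.6251, -0.0067, 0.1392]
orientation: [-0.002, -0.003, 1.0, 0.0]
wrist_force: [-1.2, -0.7, -0.6]
finger_gap: 0.0399
17.1 tcp [ 0.6251 -0.0067  0.1392] xdeg -179.64 zax [-0.003  0.001 -1.   ] F [-1.2 -0.7 -0.6] gap 0.0399
(array([-0.7,  0.2, 84.2]), array([ 0.03, -0.18, -0.14]))
```

```bash
python3 -m creep '[[0,0,0.015,0,0,0],[0,0,0.03,0,0,0],[0,0,0.045,0,0,0],[0,0,0.06,0,0,0],[0,0,0.072,0,0,0],[0,0,0.08,0,0,0],[0,0,0.084,0,0,0],[0,0,0.084,0,0,0]]'
python3 -m creep '[[0,0,0,0,0,0],[0,0,0,0,0,0],[0,0,0,0,0,0],[0,0,0,0,0,0],[0,0,0,0,0,0],[0,0,0,0,0,0],[0,0,0,0,0,0],[0,0,0,0,0,0]]' 0 80
python3 -m creep '[[0,0.003,0,0,0,0],[0,0.006,0,0,0,0],[0,0.010,0,0,0,0],[0,0.020,0,0,0,0],[0,0.035,0,0,0,0],[0,0.055,0,0,0,0],[0,0.075,0,0,0,0],[0,0.095,0,0,0,0]]'
python3 -m creep '[[0,0.02,0,0,0,0],[0,0.04,0,0,0,0],[0,0.06,0,0,0,0],[0,0.08,0,0,0,0],[0,0.095,0,0,0,0],[0,0.107,0,0,0,0],[0,0.115,0,0,0,0],[0,0.117,0,0,0,0]]'
```

```text
clock: 17.9
tcp_pos: [0.6261, -0.0068, 0.057]
orientation: [-0.0, -0.003, 1.0, 0.0]
wrist_force: [-0.6, 1.1, -0.3]
finger_gap: 0.0401
clock: 18.7
tcp_pos: [0.6268, -0.0071, 0.0583]
orientation: [0.001, -0.003, 1.0, -0.0]
wrist_force: [-0.8, -0.5, 6.3]
finger_gap: 0.0125
clock: 19.5
tcp_pos: [0.626, 0.0881, 0.0582]
orientation: [0.001, -0.003, 1.0, -0.001]
wrist_force: [-0.7, -3.4, 6.1]
finger_gap: 0.0124
clock: 20.3
tcp_pos: [0.6251, 0.2029, 0.0583]
orientation: [0.001, -0.003, 1.0, -0.003]
wrist_force: [-1.2, -16.2, 7.4]
finger_gap: 0.0129
```

```bash
python3 -m creep '[[0,-0.003,0,0,0,0],[0,-0.003,0,0,0,0],[0,-0.003,0,0,0,0],[0,-0.003,0,0,0,0],[0,-0.003,0,0,0,0],[0,-0.003,-0.01,0,0,0],[0,-0.003,-0.04,0,0,0],[0,-0.003,-0.07,0,0,0]]' 0.05
python3 -m creep '[[0,-0.005,-0.04,0,0,0],[0.005,-0.015,-0.08,0,0,0],[0.01,-0.03,-0.11,0,0,0],[0.015,-0.05,-0.14,0,0,0],[0.02,-0.07,-0.16,0,0,0],[0.025,-0.09,-0.17,0,0,0],[0.03,-0.1,-0.17,0,0,0],[0.03,-0.1,-0.17,0,0,0]]'
python3 - <<'E'
from h import *
np.set_printoptions(precision=4,suppress=True)
st()
for n in('wrist','scene','side'):
    p,im,d=grab(n); P=cloud(p,d); cv2.imwrite(f'pics/{n}4.png',im); np.savez(n+'4.npz',im=im,d=d,P=P)
    for c,uv,Q in blobs(im,P,('orange','green')):
        if len(Q)>60 and .25<np.median(Q[:,0])<.5 and Q[:,2].max()<.07: print(n,c,uv.round(),len(Q),*cart(Q))
    m=(P[...,2]>.08)&(P[...,2]<.095)&(P[...,1]>.15)&(P[...,1]<.25)&(P[...,0]>.55)&(P[...,0]<.7)
    print(n,'grip',P[m].mean(0),cv2.minAreaRect((P[m][:,:2]*1e3).astype(np.float32)))
E
```

```text
clock: 21.1
tcp_pos: [0.6241, 0.2021, 0.128]
orientation: [-0.001, -0.004, 1.0, -0.0]
wrist_force: [-0.1, -0.1, 0.3]
finger_gap: 0.0496
clock: 21.9
tcp_pos: [0.5951, 0.101, 0.2979]
orientation: [0.0, -0.003, 1.0, 0.0]
wrist_force: [-0.3, 1.0, -1.5]
finger_gap: 0.0498
21.9 tcp [0.5951 0.101  0.2979] xdeg -179.7 zax [ 0.001  0.    -1.   ] F [-0.3  1.  -1.5] gap 0.0498
wrist orange [82. 15.] 797 [ 0.4221 -0.1184 88.6949] [ 0.4319 -0.121  -5.8396 37.5588 38.8095]
wrist orange [184.  67.] 377 [nan nan nan] None
wrist green [422.  12.] 521 [nan nan nan] [  0.4245   0.3075 -88.1289  24.912   37.5499]
wrist grip [0.6235 0.2018 0.0871] ((624.4869995117188, 202.77536010742188), (38.862125396728516, 14.304192543029785), 0.379682332277298)
scene orange [140. 192.] 497 [ 0.247  -0.2447 58.8182] [  0.2474  -0.2463  59.5128 101.5611  37.9833]
scene orange [252. 199.] 68 [nan nan nan] None
scene orange [206. 220.] 414 [ 0.4016 -0.1186 -5.0951] [  0.4029  -0.1179  -8.1812  36.2723 100.7135]
scene orange [158. 232.] 446 [  0.3888  -0.24   -25.5571] [  0.3869  -0.2393 -25.6141  37.8514 107.098 ]
scene grip [0.6279 0.2001 0.0863] ((626.7940673828125, 201.29302978515625), (40.363033294677734, 15.8416109085083), 1.8754522800445557)
side orange [250. 207.] 84 [nan nan nan] None
side orange [272. 210.] 124 [nan nan nan] [  0.4804  -0.0079  -0.1714  23.3167 100.563 ]
side orange [264. 233.] 565 [ 0.3989 -0.1206 -7.187 ] [  0.3985  -0.1204  -8.7773  40.5764 101.058 ]
side orange [280. 260.] 629 [  0.3847  -0.2406 -23.2991] [  0.3848  -0.2406 -26.075   36.946   99.8597]
side green [210. 170.] 367 [0.3848 0.3038 5.1236] [ 0.3836  0.3     0.457  99.4477 38.497 ]
side green [338. 281.] 96 [nan nan nan] [ 0.4851 -0.3752 55.6991 32.9055 30.8927]
side grip [0.621  0.1992 0.0857] ((623.2686767578125, 200.6730499267578), (15.887049674987793, 39.99700927734375), 86.35831451416016)
```

View pics/wrist4.png

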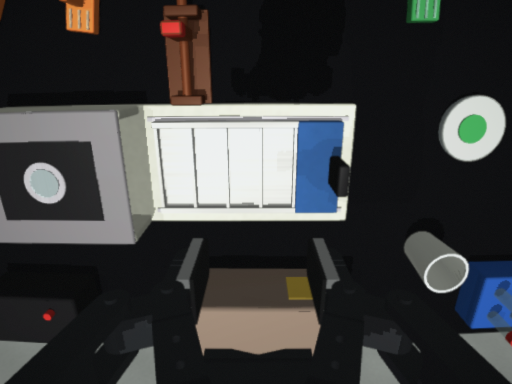

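Run:
```python
from h import *
np.set_printoptions(precision=4,suppress=True)
z=np.load('wrist4.npz');P=z['P'];im=z['im']
g=cv2.cvtColor(im,cv2.COLOR_BGR2GRAY)
for v in (150,165,180): print(v,[(u,g[v,u],P[v,u].round(4)) for u in range(150,300) if g[v,u]<min(g[v,u-2],g[v,u+2])-12])
for u in (180,212,245,280):
    print(u,[(v,g[v,u],P[v,u].round(4)) for v in range(108,222) if g[v,u]<min(g[v-2,u],g[v+2,u])-12])
print('floor z',np.nanmedian(P[140:195,205:222,2]),np.nanmedian(P[140:195,270:290,2]))
yaw=np.radians(.45); R2=np.array([[np.cos(yaw),-np.sin(yaw)],[np.sin(yaw),np.cos(yaw)]])
for nm,y in (('b0',-69),('b1',-23),('b2',23),('b3',69)): print(nm,np.array([.6248,.2026])+R2@[0,(y-144)/1e3])
print(to([.401,-.119,.25],174))
```

```text
150 [(159, np.uint8(109), array([ 0.6003, -0.031 ,  0.0297])), (160, np.uint8(104), array([ 0.6014, -0.0313,  0.0244])), (193, np.uint8(141), array([0.6011, 0.0139, 0.0256])), (194, np.uint8(130), array([0.6021, 0.0144, 0.0213])), (227, np.uint8(183), array([0.6001, 0.0602, 0.0297])), (228, np.uint8(154), array([0.6016, 0.0609, 0.023 ])), (262, np.uint8(187), array([0.6016, 0.1069, 0.0221])), (293, np.uint8(152), array([0.6006, 0.1484, 0.0261]))]
165 [(160, np.uint8(159), array([ 0.6209, -0.0315,  0.0302])), (161, np.uint8(107), array([ 0.6215, -0.0308,  0.028 ])), (194, np.uint8(145), array([0.6219, 0.0141, 0.0261])), (195, np.uint8(129), array([0.6232, 0.0144, 0.0211])), (228, np.uint8(155), array([0.6224, 0.0604, 0.0237])), (262, np.uint8(188), array([0.623 , 0.1071, 0.0208])), (292, np.uint8(175), array([0.6227, 0.1485, 0.0213])), (293, np.uint8(189), array([0.6202, 0.1488, 0.0304]))]
180 [(162, np.uint8(132), array([ 0.6421, -0.0305,  0.0308])), (163, np.uint8(112), array([ 0.6438, -0.0308,  0.0254])), (195, np.uint8(150), array([0.6432, 0.0143, 0.0267])), (196, np.uint8(128), a
[... 427 characters left out ...]
))]
212 [(120, np.uint8(110), array([0.5622, 0.0399, 0.017 ])), (128, np.uint8(221), array([0.5706, 0.0418, 0.0326])), (206, np.uint8(93), array([0.6816, 0.0364, 0.0277])), (207, np.uint8(104), array([0.6812, 0.0371, 0.0325]))]
245 [(120, np.uint8(120), array([0.5621, 0.084 , 0.0176])), (128, np.uint8(219), array([0.5723, 0.084 , 0.0199])), (206, np.uint8(93), array([0.6809, 0.0834, 0.0288]))]
280 [(120, np.uint8(110), array([0.562 , 0.1306, 0.0162])), (206, np.uint8(92), array([0.6807, 0.133 , 0.0287]))]
floor z 0.021078629061063753 0.0209200165683201
b0 [ 0.6265 -0.0104]
b1 [0.6261 0.0356]
b2 [0.6258 0.0816]
b3 [0.6254 0.1276]
(array([ 195.7, -220.1,   46.6]), array([ 0.02, -0.08,  6.42]))
```

```bash
python3 -m creep '[[0.02,-0.02,0.005,0,0,0],[0.045,-0.05,0.01,0,0,1],[0.075,-0.085,0.02,0,0,2],[0.105,-0.12,0.03,0,0,3],[0.135,-0.155,0.035,0,0,4],[0.165,-0.19,0.04,0,0,5],[0.187,-0.212,0.045,0,0,6],[0.195,-0.220,0.047,0,0,6.4]]'
cat >> h.py <<'E'
def look(n,tag,cols=('orange','green')):
    np.set_printoptions(precision=4,suppress=True)
    p,im,d=grab(n); P=cloud(p,d); cv2.imwrite(f'pics/{n}{tag}.png',im); np.savez(f'{n}{tag}.npz',im=im,d=d,P=P)
    for c,uv,Q in blobs(im,P,cols):
        if len(Q)>60 and Q[:,2].max()<.11: print(n,c,uv.round(),len(Q),np.median(Q,0),*cart(Q))
E
python3 - <<'E'
from h import *
st(); look('wrist','5'); print(to([.4,-.1195,.05],174))
E
```

```text
clock: 22.85
tcp_pos: [0.4001, -0.12, 0.2493]
orientation: [-0.001, 0.053, 0.999, 0.0]
wrist_force: [0.6, 0.2, 0.4]
finger_gap: 0.0497
22.85 tcp [ 0.4001 -0.12    0.2493] xdeg 173.87 zax [-0.002  0.001 -1.   ] F [0.6 0.2 0.4] gap 0.0497
wrist orange [127.  25.] 1691 [ 0.2413 -0.2446  0.0161] [ 0.2458 -0.2452 58.7452] [  0.2456  -0.2455  59.0339 100.1891  36.7502]
wrist orange [162. 149.] 990 [ 0.3799 -0.2312  0.016 ] [  0.3859  -0.238  -22.0295] [  0.3857  -0.2385 -25.4392  36.0689  99.32  ]
wrist orange [260. 146.] 395 [ 0.3895 -0.1107  0.0142] [nan nan nan] [ 0.4002 -0.1177 -7.8937 36.09   98.8017]
wrist orange [367. 144.] 387 [0.4001 0.0085 0.0312] [nan nan nan] None
wrist orange [261. 147.] 236 [ 0.3803 -0.1136  0.0349] [ 0.4001 -0.1177 -8.9759] [ 0.3964 -0.1161 -8.3732 14.2343 51.9223]
wrist orange [374. 177.] 270 [0.438  0.0228 0.035 ] [nan nan nan] [ 0.4571  0.0295 -2.68   13.7522 18.8849]
wrist orange [351. 223.] 298 [ 0.5135 -0.0033  0.0079] [nan nan nan] [ 0.5067 -0.0064 -0.2626 22.0685 63.859 ]
wrist orange [371. 222.] 525 [0.5073 0.0113 0.0301] [ 0.4588  0.     -1.8841] [ 0.518   0.0305  1.3214 36.7744 13.9922]
wrist orange [369. 247.] 135 [0.5341 0.0104 0.036 ] [nan nan nan] None
wrist orange [ 19. 344.] 1026 [ 0.6031 -0.4589  0.0863] [ 0.6061 -0.4628 43.478 ] None
wrist green [ 79. 234.] 526 [ 0.485  -0.3736  0.0168] [nan nan nan] [  0.4855  -0.374  -55.4339  35.6962  38.5967]
(array([ -0.2,   0.6, 199.4]), array([ 0.02, -0.12, -0.14]))
```

View pics/wrist5.png

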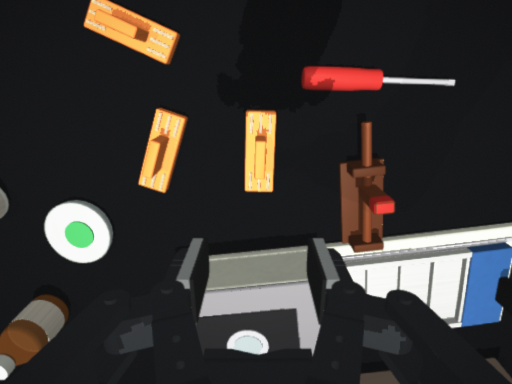

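Wrist view: cartridge0 is the one at (260,150). The neighbouring orange at (162,150) is 120 mm farther right. Grasping cartridge0.

```bash
python3 -m creep '[[0,0.001,0.02,0,0,1.9],[0,0.002,0.055,0,0,1.9],[0,0.002,0.09,0,0,1.9],[0,0.002,0.125,0,0,1.9],[0,0.002,0.16,0,0,1.9],[0,0.002,0.19,0,0,1.9],[0,0.002,0.213,0,0,1.9],[0,0.002,0.227,0,0,1.9]]'
python3 -m creep '[[0,0,0,0,0,0],[0,0,0,0,0,0],[0,0,0,0,0,0],[0,0,0,0,0,0],[0,0,0,0,0,0],[0,0,0,0,0,0],[0,0,0,0,0,0],[0,0,0,0,0,0]]' 0 60
python3 -m creep '[[0,0,-0.01,0,0,0],[0,0,-0.035,0,0,0],[0,0,-0.065,0,0,0],[0,0,-0.1,0,0,0],[0,0,-0.125,0,0,0],[0,0,-0.14,0,0,0],[0,0,-0.15,0,0,0],[0,0,-0.15,0,0,0]]'
python3 - <<'E'
from h import *
st(); look('side','6'); print(to([.626,.0365,.16],180.45))
E
```

```text
clock: 23.7
tcp_pos: [0.4022, -0.1156, 0.0211]
orientation: [-0.001, 0.068, 0.998, 0.001]
wrist_force: [-0.4, 0.3, -0.8]
finger_gap: 0.05
clock: 24.5
tcp_pos: [0.4028, -0.1176, 0.0239]
orientation: [0.001, 0.069, 0.998, -0.0]
wrist_force: [-0.3, 0.7, 6.0]
finger_gap: 0.011
clock: 25.3
tcp_pos: [0.4027, -0.1178, 0.1745]
orientation: [0.001, 0.069, 0.998, -0.0]
wrist_force: [-0.7, 0.4, -2.9]
finger_gap: 0.0111
25.3 tcp [ 0.4027 -0.1178  0.1745] xdeg 172.09 zax [ 0.002 -0.001 -1.   ] F [-0.7  0.4 -2.9] gap 0.0111
side orange [  2. 244.] 493 [-0.5268  1.1103 -0.6083] [nan nan nan] None
side orange [273. 209.] 120 [ 0.4856 -0.0079  0.0079] [nan nan nan] [ 0.4829 -0.0077  1.2169 95.3446 23.9428]
side orange [280. 260.] 628 [ 0.3846 -0.2445  0.0152] [  0.3844  -0.2415 -23.5464] [  0.3842  -0.2422 -26.7482  36.9573 100.6491]
side orange [232. 280.] 461 [ 0.237  -0.2607  0.015 ] [ 0.2444 -0.2465 59.9362] [  0.2446  -0.2465  58.9125 104.2667  36.3027]
side orange [407. 274.] 370 [ 0.6016 -0.4863  0.0818] [  0.607   -0.4797 -47.0768] None
side green [210. 170.] 368 [0.3852 0.2987 0.0155] [0.3838 0.3033 2.0906] [  0.3848   0.3007   1.5143 101.5474  42.7136]
side green [338. 281.] 97 [ 0.4851 -0.3749  0.0154] [nan nan nan] [ 0.4856 -0.3746 28.9343 32.3335 31.318 ]
(array([-200.5,  183.3,   13.5]), array([-0.01,  0.02, -8.36]))
```

```bash
python3 -m creep '[[-0.015,0.015,0,0,0,-1],[-0.04,0.037,0,0,0,-2],[-0.072,0.065,0.003,0,0,-4],[-0.105,0.095,0.006,0,0,-5],[-0.138,0.125,0.009,0,0,-6],[-0.17,0.155,0.011,0,0,-7],[-0.192,0.175,0.013,0,0,-8],[-0.202,0.183,0.013,0,0,-8.4]]'
python3 -m creep '[[0,0,0.01,0,0,0],[0,0,0.025,0,0,0],[0,0,0.045,0,0,0],[0,0,0.06,0,0,0],[0,0,0.07,0,0,0],[0,0,0.075,0,0,0],[0,0,0.075,0,0,0],[0,0,0.075,0,0,0]]'
python3 - <<'E'
from h import *
st(); look('wrist','7'); look('scene','7'); print(to([.6265,.0365,.047],180.45))
z=np.load('wrist7.npz'); P=z['P'];m=(P[...,0]>.5)&(P[...,1]>-.05)&(P[...,1]<.16)&(P[...,2]>.02)&(P[...,2]<.035)
E
```

```text
clock: 26.15
tcp_pos: [0.6284, 0.0381, 0.1573]
orientation: [-0.002, -0.006, 1.0, 0.0]
wrist_force: [-0.5, -0.5, -1.8]
finger_gap: 0.0112
clock: 26.95
tcp_pos: [0.6276, 0.0358, 0.0858]
orientation: [0.0, -0.004, 1.0, 0.0]
wrist_force: [0.6, -0.6, -0.2]
finger_gap: 0.011
26.95 tcp [0.6276 0.0358 0.0858] xdeg -179.52 zax [ 0.001  0.    -1.   ] F [ 0.6 -0.6 -0.2] gap 0.011
wrist orange [214.  27.] 832 [0.514  0.0103 0.0313] [nan nan nan] None
scene orange [140. 192.] 499 [ 0.2532 -0.246   0.0159] [ 0.2473 -0.246  58.954 ] [  0.2489  -0.2478  60.2676 100.3058  37.7512]
scene orange [252. 199.] 74 [0.4052 0.0076 0.031 ] [nan nan nan] None
scene orange [158. 232.] 445 [ 0.3955 -0.2388  0.0155] [  0.3887  -0.2401 -25.3404] [  0.3889  -0.2407 -25.2459  37.5211 101.6823]
scene orange [267. 224.] 81 [0.4886 0.0089 0.0307] [nan nan nan] None
scene orange [ 78. 341.] 458 [ 0.6331 -0.4656  0.0835] [  0.6253  -0.4704 -69.5901] None
(array([ 1.6,  0.6, 39.2]), array([-0.  ,  0.1 ,  0.04]))
```

View pics/wrist7.png

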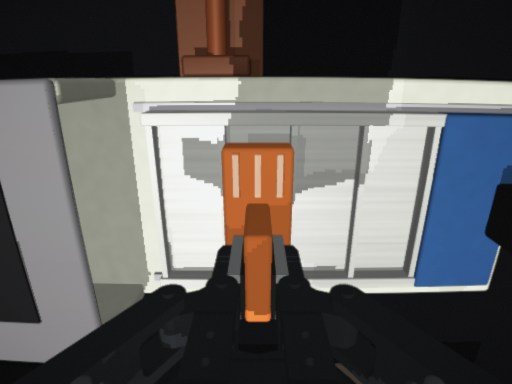

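```bash
python3 - <<'E'
from h import *
np.set_printoptions(precision=4,suppress=True)
z=np.load('wrist7.npz'); P=z['P']
for v in (150,165,185): print(v,P[v,226],P[v,288],P[v,197],P[v,357])
print([P[v,257] for v in (145,147,149)], [P[v,260] for v in (300,315)])
E
python3 -m creep '[[0.001,0.001,0.006,0,0,0],[0.001,0.001,0.014,0,0,0],[0.001,0.001,0.022,0,0,0],[0.001,0.001,0.029,0,0,0],[0.001,0.001,0.034,0,0,0],[0.001,0.001,0.037,0,0,0],[0.001,0.001,0.039,0,0,0],[0.001,0.001,0.040,0,0,0]]'
python3 -m creep '[[0,0,0,0,0,0],[0,0,0,0,0,0],[0,0,0,0,0,0],[0,0,0,0,0,0],[0,0,0,0,0,0],[0,0,0,0,0,0],[0,0,0,0,0,0],[0,0,0,0,0,0]]'
```

```text
150 [0.5761 0.0199 0.0773] [0.5759 0.0503 0.0775] [ 0.5885 -0.0053  0.0211] [0.5872 0.1019 0.0231]
165 [0.5832 0.0199 0.0791] [0.5833 0.0505 0.078 ] [ 0.5988 -0.0057  0.0216] [0.597  0.1024 0.0251]
185 [0.5936 0.0197 0.079 ] [0.5936 0.0509 0.0783] [ 0.6136 -0.0067  0.0205] [0.6098 0.1026 0.0292]
[array([0.5744, 0.0351, 0.073 ]), array([0.5746, 0.0351, 0.0769]), array([0.5755, 0.0351, 0.0773])] [array([0.6341, 0.0369, 0.1158]), array([0.6427, 0.037 , 0.1153])]
clock: 27.85
tcp_pos: [0.6265, 0.037, 0.0452]
orientation: [0.0, -0.004, 1.0, 0.0]
wrist_force: [0.3, 0.2, -1.7]
finger_gap: 0.0109
clock: 28.65
tcp_pos: [0.6264, 0.0371, 0.0453]
orientation: [0.0, -0.004, 1.0, 0.0]
wrist_force: [-0.2, 0.2, -1.5]
finger_gap: 0.0112
```

```bash
python3 -m creep '[[0,0,0,0,0,0],[0,0,0,0,0,0],[0,0,0,0,0,0],[0,0,0,0,0,0],[0,0,-0.005,0,0,0],[0,0,-0.02,0,0,0],[0,0,-0.05,0,0,0],[0,0,-0.085,0,0,0]]' 0.035
python3 -m creep '[[0,0,-0.03,0,0,0],[0.02,0.02,-0.06,0,0,0],[0.045,0.05,-0.09,0,0,0],[0.07,0.08,-0.11,0,0,0],[0.09,0.11,-0.12,0,0,0],[0.1,0.13,-0.12,0,0,0],[0.105,0.135,-0.12,0,0,0],[0.105,0.135,-0.12,0,0,0]]'
python3 - <<'E'
from h import *
st(); look('wrist','8'); look('scene','8');look('side','8'); print(to([.386,.302,.25],183))
E
```

```text
clock: 29.45
tcp_pos: [0.6254, 0.0371, 0.1303]
orientation: [-0.001, -0.004, 1.0, 0.0]
wrist_force: [0.9, -0.6, 0.6]
finger_gap: 0.0347
clock: 30.25
tcp_pos: [0.5197, 0.1717, 0.2507]
orientation: [0.0, -0.005, 1.0, -0.0]
wrist_force: [-1.3, 0.4, -0.3]
finger_gap: 0.035
30.25 tcp [0.5197 0.1717 0.2507] xdeg -179.4 zax [ 0. -0. -1.] F [-1.3  0.4 -0.3] gap 0.035
wrist orange [110.  45.] 416 [0.3994 0.0108 0.0313] [nan nan nan] None
wrist orange [104.  77.] 152 [0.4315 0.0012 0.0362] [nan nan nan] None
wrist orange [105.  89.] 100 [ 0.4459 -0.0111  0.008 ] [nan nan nan] [ 0.4459 -0.011   0.6618 11.7169 11.3358]
wrist orange [115. 129.] 592 [0.4883 0.0102 0.0312] [  0.4585   0.0104 -71.5691] [ 0.4973 -0.0098  2.8605 51.0817 11.5317]
wrist orange [151. 232.] 1864 [0.6123 0.0425 0.0377] [0.6227 0.0381 2.8308] None
wrist green [378.  40.] 2693 [0.3908 0.3001 0.0164] [0.3865 0.3057 2.5603] [ 0.392   0.3057  3.6406 88.6803 37.1672]
wrist green [431. 192.] 614 [0.5696 0.3969 0.0163] [nan nan nan] [ 0.5697  0.397  50.9485 38.607  36.8591]
scene orange [140. 192.] 497 [ 0.2533 -0.2462  0.0161] [ 
[... 837 characters left out ...]
0.0077  0.0076] [nan nan nan] [ 0.4827 -0.0091  0.5792 99.1339 22.1908]
side orange [280. 260.] 633 [ 0.3849 -0.2444  0.0153] [  0.3843  -0.2417 -23.5827] [  0.3844  -0.2417 -27.4468  40.2343 100.9849]
side orange [232. 280.] 471 [ 0.2372 -0.2607  0.0151] [ 0.244  -0.2471 58.4518] [  0.2437  -0.2473  58.8181 100.7507  37.2457]
side orange [407. 274.] 366 [ 0.6019 -0.4867  0.0817] [  0.6074  -0.4814 -46.0338] None
side green [210. 170.] 368 [0.3849 0.2986 0.0154] [0.3846 0.3023 2.0249] [ 0.384   0.3015  5.3459 99.3845 41.2507]
side green [338. 281.] 97 [ 0.4854 -0.3744  0.0152] [nan nan nan] [ 0.4858 -0.3741 54.9376 31.6368 30.7976]
(array([133.7, 132.7,  -0. ]), array([-0.02, -0.02, -2.56]))
```

```bash
python3 -m creep '[[0.01,0.01,0,0,0,-0.5],[0.03,0.03,0,0,0,-1],[0.055,0.055,0,0,0,-2],[0.08,0.08,0,0,0,-3],[0.105,0.105,0,0,0,-3],[0.123,0.124,0,0,0,-3],[0.132,0.134,0,0,0,-3],[0.132,0.134,0,0,0,-3]]' 0.05
python3 - <<'E'
from h import *
st(); look('wrist','9',('green',)); print(to([.387,.304,.022],183.6))
E
```

```text
clock: 31.2
tcp_pos: [0.3862, 0.3047, 0.2503]
orientation: [-0.0, -0.032, 0.999, 0.0]
wrist_force: [0.1, 0.6, 0.1]
finger_gap: 0.05
31.2 tcp [0.3862 0.3047 0.2503] xdeg -176.37 zax [-0.  0. -1.] F [0.1 0.6 0.1] gap 0.05
wrist green [260. 138.] 316 [0.3603 0.3056 0.0147] [nan nan nan] [ 0.3853  0.3058  2.7699 97.2975 36.1226]
wrist green [261. 147.] 251 [0.3672 0.3096 0.0324] [0.3855 0.3062 3.7563] [ 0.3835  0.3075  4.0708 53.9257 14.4721]
(array([  0.1,   0. , 228.2]), array([-0.02,  0.01, -0.04]))
```

View pics/wrist9.png

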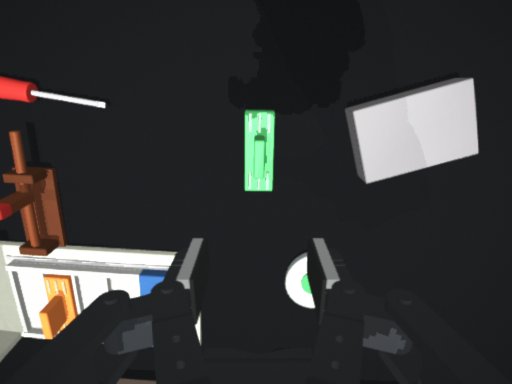

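Green is at (260,150), straight below the tool, and no yellow or blue cartridge is in view. Grasping and lifting.

```bash
python3 -m creep '[[0,0.001,0.02,0,0,0],[0,0.001,0.055,0,0,0],[0,0.001,0.09,0,0,0],[0,0.001,0.125,0,0,0],[0,0.001,0.16,0,0,0],[0,0.001,0.19,0,0,0],[0,0.001,0.214,0,0,0],[0,0.001,0.228,0,0,0]]'
python3 -m creep '[[0,0,0,0,0,0],[0,0,0,0,0,0],[0,0,0,0,0,0],[0,0,0,0,0,0],[0,0,0,0,0,0],[0,0,0,0,0,0],[0,0,0,0,0,0],[0,0,0,0,0,0]]' 0 60
python3 -m creep '[[0,0,-0.01,0,0,0],[0,0,-0.035,0,0,0],[0,0,-0.065,0,0,0],[0,0,-0.1,0,0,0],[0,0,-0.125,0,0,0],[0,0,-0.14,0,0,0],[0,0,-0.15,0,0,0],[0,0,-0.15,0,0,0]]'
python3 - <<'E'
from h import *
st(); print(to([.6265,.128,.16],180.45))
E
```

```text
clock: 32.05
tcp_pos: [0.3871, 0.3031, 0.0199]
orientation: [-0.001, -0.029, 1.0, -0.001]
wrist_force: [0.3, 0.2, -0.0]
finger_gap: 0.05
clock: 32.85
tcp_pos: [0.3875, 0.3052, 0.0229]
orientation: [0.001, -0.031, 1.0, 0.0]
wrist_force: [0.2, -1.0, 4.1]
finger_gap: 0.0111
clock: 33.65
tcp_pos: [0.3876, 0.3054, 0.1737]
orientation: [0.001, -0.031, 1.0, 0.001]
wrist_force: [-0.2, -0.7, -2.1]
finger_gap: 0.0111
33.65 tcp [0.3876 0.3054 0.1737] xdeg -176.5 zax [ 0.002  0.001 -1.   ] F [-0.2 -0.7 -2.1] gap 0.0111
(array([-227.6, -191.6,   13.9]), array([0.07, 0.12, 3.05]))
```

```bash
python3 -m creep '[[-0.015,-0.012,0,0,0,0],[-0.045,-0.037,0,0,0,1],[-0.08,-0.067,0,0,0,2],[-0.118,-0.1,0,0,0,3],[-0.156,-0.132,0.003,0,0,3],[-0.19,-0.16,0.006,0,0,3],[-0.216,-0.181,0.010,0,0,3],[-0.229,-0.192,0.014,0,0,3]]'
python3 -m creep '[[0,0,0.01,0,0,0],[0,0,0.025,0,0,0],[0,0,0.045,0,0,0],[0,0,0.06,0,0,0],[0,0,0.07,0,0,0],[0,0,0.075,0,0,0],[0,0,0.075,0,0,0],[0,0,0.075,0,0,0]]'
python3 - <<'E'
from h import *
np.set_printoptions(precision=4,suppress=True)
st(); p,im,d=grab('wrist'); P=cloud(p,d); cv2.imwrite('pics/w10.png',im)
for v in (150,165,185):
  print(v,[P[v,u] for u in (226,288)])
hsv=cv2.cvtColor(im,cv2.COLOR_BGR2HSV); m=cv2.inRange(hsv,(50,100,40),(85,255,255))>0
Q=P[m&(P[...,2]>.07)&(P[...,2]<.085)]; print('body x min',np.percentile(Q[:,0],1),'y',np.percentile(Q[:,1],[1,99]))
print(to([.6265,.128,.0445],180.45))
g=cv2.cvtColor(im,cv2.COLOR_BGR2GRAY)
m=(P[...,2]>.029)&(P[...,2]<.036)&(P[...,0]>.585)&(P[...,0]<.61)
print(np.histogram(P[m][:,1],bins=np.arange(-.04,.18,.004)))
E
```

```text
clock: 34.45
tcp_pos: [0.6288, 0.125, 0.156]
orientation: [-0.001, -0.003, 1.0, -0.0]
wrist_force: [-1.1, -0.7, -2.8]
finger_gap: 0.0113
clock: 35.25
tcp_pos: [0.6275, 0.1277, 0.0839]
orientation: [0.0, -0.005, 1.0, 0.0]
wrist_force: [0.2, -0.4, -1.1]
finger_gap: 0.011
35.25 tcp [0.6275 0.1277 0.0839] xdeg -179.47 zax [ 0.001  0.    -1.   ] F [ 0.2 -0.4 -1.1] gap 0.011
150 [array([0.5759, 0.1118, 0.0759]), array([0.5757, 0.1421, 0.0758])]
165 [array([0.5831, 0.1118, 0.0772]), array([0.5827, 0.1422, 0.0777])]
185 [array([0.5938, 0.1114, 0.0761]), array([0.5935, 0.1427, 0.0764])]
body x min 0.5751536061896506 y [0.1103 0.1447]
(array([ 1.3,  0.4, 39.7]), array([0.01, 0.08, 0.07]))
(array([  1, 180, 107,   0,   0,   0,   0,   0,   0,   0,   0,   0,  81,
       196,  12,   7,   8,   8,   1,   6,   4,   5,  11, 179, 195,  75,
         0,   0,   0,   0,   0,   0,   0,   0,   0,  89,  15,   0,   0,
         0,   0,   0,   0,   0,   0,   0,   0,  77, 256, 234, 240, 233,
       231, 232]), array([-0.04 , -0.036, -0.032, -0.028, -0.024, -0.02 , -0.016, -0.012,
       -0.008, -0.004, -0.   ,  0.004,  0.008,  0.012,  0.016,  0.02 ,
        0.024,  0.028,  0.032,  0.036,  0.04 ,  0.044,  0.048,  0.052,
        0.056,  0.06 ,  0.064,  0.068,  0.072,  0.076,  0.08 ,  0.084,
        0.088,  0.092,  0.096,  0.1  ,  0.104,  0.108,  0.112,  0.116,
        0.12 ,  0.124,  0.128,  0.132,  0.136,  0.14 ,  0.144,  0.148,
        0.152,  0.156,  0.16 ,  0.164,  0.168,  0.172,  0.176]))
```

```bash
python3 -m creep '[[0.001,0,0.006,0,0,0],[0.001,0,0.014,0,0,0],[0.001,0,0.022,0,0,0],[0.001,0,0.029,0,0,0],[0.001,0,0.034,0,0,0],[0.001,0,0.037,0,0,0],[0.001,0,0.039,0,0,0],[0.001,0,0.040,0,0,0]]'
python3 -m creep '[[0,0,0,0,0,0],[0,0,0,0,0,0],[0,0,0,0,0,0],[0,0,0,0,0,0],[0,0,0,0,0,0],[0,0,0,0,0,0],[0,0,0,0,0,0],[0,0,0,0,0,0]]' 0.035
python3 -m creep '[[0,0,-0.01,0,0,0],[0,0,-0.03,0,0,0],[0,0,-0.06,0,0,0],[0.01,0,-0.09,0,0,0],[0.025,0,-0.12,0,0,0],[0.035,0,-0.15,0,0,0],[0.04,0,-0.17,0,0,0],[0.04,0,-0.17,0,0,0]]'
python3 - <<'E'
from h import *
st(); look('wrist','11'); print(to([.625,.2015,.057],180.45))
look('side','11',('orange','green','yellow','blue'))
E
```

```text
clock: 36.1
tcp_pos: [0.6261, 0.1273, 0.0439]
orientation: [-0.0, -0.004, 1.0, 0.0]
wrist_force: [-4.2, 0.1, 7.1]
finger_gap: 0.0109
clock: 36.9
tcp_pos: [0.6264, 0.1273, 0.0433]
orientation: [0.0, -0.004, 1.0, 0.0]
wrist_force: [-0.6, -0.4, -0.2]
finger_gap: 0.0349
clock: 37.7
tcp_pos: [0.5877, 0.1272, 0.218]
orientation: [0.004, -0.004, 1.0, 0.0]
wrist_force: [-0.1, -0.1, -0.0]
finger_gap: 0.035
37.7 tcp [0.5877 0.1272 0.218 ] xdeg -179.49 zax [ 0.007  0.001 -1.   ] F [-0.1 -0.1 -0. ] gap 0.035
wrist orange [122.   2.] 64 [ 0.4341 -0.0019  0.0359] [nan nan nan] None
wrist orange [114.  20.] 122 [0.4576 0.0125 0.0857] [  0.4583   0.0099 -87.2468] None
wrist orange [141.  69.] 605 [0.4935 0.0102 0.0311] [nan nan nan] [ 0.4961 -0.0027  0.7692 60.0265  1.4424]
wrist orange [176. 191.] 2346 [0.6159 0.0421 0.0375] [0.6227 0.0371 1.4425] None
wrist green [493. 145.] 808 [0.5698 0.3967 0.0164] [nan nan nan] [ 0.57    0.3966 17.1596 38.2    38.185 ]
wrist green [257. 191.] 2154 [0.6157 0.127  0.0372] [0.623  0.1273 0.4661] None
(array([-37.6,  74. , 159. ]), array([0.02, 0.26, 0.06]))
side 
[... 417 characters left out ...]
  26.4893 101.6991]
side orange [280. 260.] 625 [ 0.3848 -0.2445  0.0154] [  0.3849  -0.2406 -24.9669] [  0.3843  -0.2421 -26.9449  40.397  100.7577]
side orange [232. 280.] 468 [ 0.2369 -0.2608  0.015 ] [ 0.2443 -0.2468 58.1673] [  0.2438  -0.2478  58.8057 100.8275  36.5844]
side orange [407. 274.] 366 [ 0.6019 -0.4865  0.0818] [  0.6077  -0.4794 -46.8988] None
side green [290. 171.] 211 [0.6169 0.1211 0.0404] [0.6205 0.1223 2.5595] None
side green [338. 281.] 97 [ 0.4851 -0.3753  0.0155] [nan nan nan] [ 0.4851 -0.3748 62.6395 32.2362 31.8844]
side yellow [326. 153.] 100 [0.7972 0.1684 0.0557] [ 0.7963  0.1701 88.5814] None
side blue [278. 167.] 186 [0.5983 0.1895 0.0334] [nan nan nan] None
```

View pics/wrist11.png

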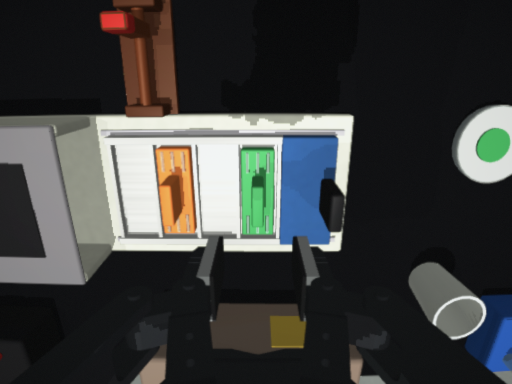

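Both cartridges lie flat: orange in bay1 at (175,190), green in bay3 at (257,190), body tops at z 0.037 as expected. Now I'll grasp the carriage grip and push it home.

```bash
python3 -m creep '[[-0.008,0.015,0.01,0,0,0],[-0.018,0.035,0.02,0,0,0],[-0.028,0.055,0.03,0,0,0],[-0.036,0.07,0.04,0,0,0],[-0.038,0.075,0.05,0,0.2,0],[-0.038,0.075,0.06,0,0.2,0],[-0.038,0.075,0.07,0,0.2,0],[-0.038,0.075,0.07,0,0.2,0]]' 0.04
python3 -m creep '[[0,0,0.015,0,0,0],[0,0,0.03,0,0,0],[0,0,0.045,0,0,0],[0,0,0.06,0,0,0],[0,0,0.072,0,0,0],[0,0,0.08,0,0,0],[0,0,0.088,0,0,0],[0,0,0.088,0,0,0]]'
python3 -c "
from h import *
st()"
python3 -m creep '[[0,0,0,0,0,0],[0,0,0,0,0,0],[0,0,0,0,0,0],[0,0,0,0,0,0],[0,0,0,0,0,0],[0,0,0,0,0,0],[0,0,0,0,0,0],[0,0,0,0,0,0]]' 0 80
```

```text
clock: 38.6
tcp_pos: [0.6223, 0.2014, 0.1412]
orientation: [-0.003, -0.004, 1.0, -0.0]
wrist_force: [-0.4, 0.0, -0.8]
finger_gap: 0.0401
clock: 39.4
tcp_pos: [0.6228, 0.202, 0.0544]
orientation: [-0.002, -0.004, 1.0, -0.0]
wrist_force: [0.0, 0.3, -0.0]
finger_gap: 0.0401
39.4 tcp [0.6228 0.202  0.0544] xdeg -179.51 zax [-0.005 -0.    -1.   ] F [ 0.   0.3 -0. ] gap 0.0401
clock: 40.2
tcp_pos: [0.6239, 0.2025, 0.0562]
orientation: [-0.001, -0.004, 1.0, 0.0]
wrist_force: [-0.6, 0.6, 4.7]
finger_gap: 0.0128
```

```bash
python3 -m creep '[[0,-0.004,0,0,0,0],[0,-0.012,0,0,0,0],[0,-0.023,0,0,0,0],[0,-0.036,0,0,0,0],[0,-0.049,0,0,0,0],[0,-0.062,0,0,0,0],[0,-0.075,0,0,0,0],[0,-0.088,0,0,0,0]]'
python3 -m creep '[[0,-0.013,0,0,0,0],[0,-0.026,0,0,0,0],[0,-0.039,0,0,0,0],[0,-0.052,0,0,0,0],[0,-0.065,0,0,0,0],[0,-0.077,0,0,0,0],[0,-0.087,0,0,0,0],[0,-0.094,0,0,0,0]]'
python3 -m creep '[[0,-0.005,0,0,0,0],[0,-0.01,0,0,0,0],[0,-0.014,0,0,0,0],[0,-0.018,0,0,0,0],[0,-0.022,0,0,0,0],[0,-0.026,0,0,0,0],[0,-0.030,0,0,0,0],[0,-0.031,0,0,0,0]]'
```

```text
clock: 41.0
tcp_pos: [0.6246, 0.1145, 0.0562]
orientation: [-0.001, -0.005, 1.0, 0.001]
wrist_force: [-0.4, 2.2, 6.2]
finger_gap: 0.013
clock: 41.8
tcp_pos: [0.6253, 0.0199, 0.0561]
orientation: [-0.001, -0.004, 1.0, 0.0]
wrist_force: [-1.0, 1.7, 6.4]
finger_gap: 0.0127
clock: 42.6
tcp_pos: [0.6256, -0.0072, 0.0562]
orientation: [-0.001, -0.005, 1.0, 0.004]
wrist_force: [-0.9, 16.7, 7.6]
finger_gap: 0.0127
```

```bash
python3 -m creep '[[0,0.002,0,0,0,0],[0,0.004,0,0,0,0],[0,0.004,0,0,0,0],[0,0.004,0,0,0,0],[0,0.004,0,0,0,0],[0,0.004,0,0,0,0],[0,0.004,0,0,0,0],[0,0.004,0,0,0,0]]' 0.04
python3 -m creep '[[0,0,-0.01,0,0,0],[0,0,-0.03,0,0,0],[0,0,-0.06,0,0,0],[0,0,-0.095,0,0,0],[0,0,-0.13,0,0,0],[0,0,-0.155,0,0,0],[0,0,-0.17,0,0,0],[0,0,-0.17,0,0,0]]'
python3 -m creep '[[0.02,0,0,0,0,8.5],[0.045,0.001,0,0,0,17],[0.075,0.004,0,0,0,25.5],[0.105,0.007,0,0,0,34],[0.135,0.01,0,0,0,42.5],[0.155,0.012,0,0,0,51],[0.165,0.013,0,0,0,59.5],[0.167,0.014,0,0,0,68]]'
python3 -m creep '[[0,0,0,0,0,8],[0,0,0,0,0,16],[0,0,0,0,0,21.5],[0,0,0,0,0,21.5],[0,0,0,0,0,21.5],[0,0,0,0,0,21.5],[0,0,0,0,0,21.5],[0,0,0,0,0,21.5]]' 0.05
python3 - <<'E'
from h import *
st(); p,im,d=grab('wrist'); P=cloud(p,d); cv2.imwrite('pics/w12.png',im)
m=(P[...,2]>.08)&(P[...,2]<.095)
k,l,s_,c=cv2.connectedComponentsWithStats(m.astype(np.uint8))
for i in range(1,k):
    if s_[i,4]>80:
        Q=P[l==i]; print(c[i].round(),len(Q),Q.mean(0).round(4),cv2.minAreaRect((Q[:,:2]*1e3).astype(np.float32)))
print(to([.4587,.0105,.05],90.8))
E
```

```text
clock: 43.4
tcp_pos: [0.6252, -0.0068, 0.0553]
orientation: [-0.002, -0.004, 1.0, 0.0]
wrist_force: [-0.5, 0.6, 0.1]
finger_gap: 0.0405
clock: 44.2
tcp_pos: [0.6273, -0.0069, 0.2291]
orientation: [0.001, -0.004, 1.0, -0.0]
wrist_force: [-0.2, -0.6, 0.4]
finger_gap: 0.0399
clock: 45.0
tcp_pos: [0.4566, 0.0062, 0.2253]
orientation: [-0.002, 0.558, 0.83, -0.001]
wrist_force: [0.7, -0.1, 0.6]
finger_gap: 0.0402
clock: 45.8
tcp_pos: [0.4587, 0.0058, 0.2258]
orientation: [-0.001, 0.701, 0.713, -0.001]
wrist_force: [-0.0, -0.9, 0.1]
finger_gap: 0.05
45.8 tcp [0.4587 0.0058 0.2258] xdeg 91.03 zax [-0.004  0.    -1.   ] F [-0.  -0.9  0.1] gap 0.05
[259. 168.] 374 [0.4583 0.0115 0.0855] ((458.3757019042969, 11.053805351257324), (14.216160774230957, 22.0677490234375), 0.6944679617881775)
[430. 189.] 599 [ 0.6245 -0.0061  0.0868] ((625.90869140625, -7.4063239097595215), (14.275763511657715, 40.58100128173828), 89.4786376953125)
[424. 270.] 9921 [ 0.6382 -0.0984  0.0866] ((627.31884765625, -127.78650665283203), (169.83377075195312, 142.20974731445312), 0.17779551446437836)
[373. 365.] 693 [ 0.6026 -0.2338  0.0867] ((598.8707885742188, -236.2338409423828), (36.418975830078125, 72.58964538574219), 33.65293502807617)
(array([  4.7,   0.7, 175.9]), array([-0.2 , -0.01,  0.22]))
```

View pics/w12.png

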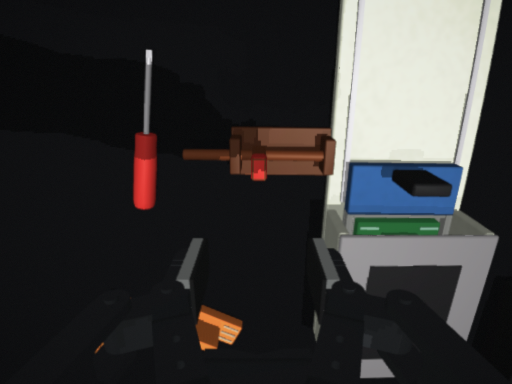

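Carriage is home: the grip's y matches its starting value and green shows inside the tunnel. Now I'll shoot the bolt.

```bash
python3 -m creep '[[0.002,0,0.02,0,0,0],[0.005,0,0.045,0,0,0],[0.005,0,0.07,0,0,0],[0.005,0,0.1,0,0,0],[0.005,0,0.125,0,0,0],[0.005,0,0.15,0,0,0],[0.005,0,0.168,0,0,0],[0.005,0,0.176,0,0,0]]'
python3 -m creep '[[0,0,0,0,0,0],[0,0,0,0,0,0],[0,0,0,0,0,0],[0,0,0,0,0,0],[0,0,0,0,0,0],[0,0,0,0,0,0],[0,0,0,0,0,0],[0,0,0,0,0,0]]' 0 60
python3 -m creep '[[0,0.004,0,0,0,0],[0,0.010,0,0,0,0],[0,0.017,0,0,0,0],[0,0.025,0,0,0,0],[0,0.033,0,0,0,0],[0,0.041,0,0,0,0],[0,0.048,0,0,0,0],[0,0.052,0,0,0,0]]'
python3 -m creep '[[0,0,0,0,0,0],[0,0,0,0,0,0],[0,0,0,0,0,0],[0,0,0,0,0,0],[0,0,0,0,0,0],[0,0,0,0,0,0],[0,0,0,0,0,0],[0,0,0,0,0,0]]'
```

```text
clock: 46.65
tcp_pos: [0.4567, 0.011, 0.0482]
orientation: [-0.002, 0.701, 0.713, -0.002]
wrist_force: [-0.4, 1.1, -0.1]
finger_gap: 0.0499
clock: 47.45
tcp_pos: [0.459, 0.0107, 0.0509]
orientation: [-0.0, 0.701, 0.713, -0.001]
wrist_force: [-0.7, 1.2, 6.4]
finger_gap: 0.0131
clock: 48.25
tcp_pos: [0.5099, 0.0111, 0.0509]
orientation: [-0.001, 0.701, 0.713, -0.002]
wrist_force: [-5.7, -2.0, 11.7]
finger_gap: 0.0134
clock: 49.05
tcp_pos: [0.5107, 0.0112, 0.0509]
orientation: [-0.0, 0.701, 0.713, -0.001]
wrist_force: [-1.9, -2.1, 8.4]
finger_gap: 0.013
```

Bolt is about 2 mm past shot. I'll release, rise, and check.

```bash
python3 -m creep '[[0,0,0,0,0,0],[0,0,0,0,0,0],[0,0,0,0,0,0],[0,0,0,0,0,0],[0,0,-0.01,0,0,0],[0,0,-0.03,0,0,0],[0,0,-0.06,0,0,0],[0,0,-0.09,0,0,0]]' 0.05
python3 -m creep '[[0,0,-0.04,0,0,0],[0,0,-0.07,0,0,0],[0,0,-0.1,0,0,0],[0,0,-0.12,0,0,0],[0,0,-0.12,0,0,0],[0,0,-0.12,0,0,0],[0,0,-0.12,0,0,0],[0,0,-0.12,0,0,0]]'
python3 - <<'E'
from h import *
st(); p,im,d=grab('wrist'); P=cloud(p,d); cv2.imwrite('pics/w13.png',im)
m=(P[...,2]>.08)&(P[...,2]<.095)
k,l,s_,c=cv2.connectedComponentsWithStats(m.astype(np.uint8))
for i in range(1,k):
    if s_[i,4]>80:
        Q=P[l==i]; print(c[i].round(),len(Q),Q.mean(0).round(4),cv2.minAreaRect((Q[:,:2]*1e3).astype(np.float32)))
look('side','13',('orange','green')); look('scene','13',('orange','green'))
E
```

```text
clock: 49.85
tcp_pos: [0.5099, 0.0118, 0.141]
orientation: [-0.002, 0.701, 0.713, -0.001]
wrist_force: [0.3, 0.1, -1.1]
finger_gap: 0.0499
clock: 50.65
tcp_pos: [0.5099, 0.0118, 0.2584]
orientation: [-0.002, 0.701, 0.713, -0.002]
wrist_force: [-0.1, -0.2, -0.5]
finger_gap: 0.0499
50.65 tcp [0.5099 0.0118 0.2584] xdeg 91.0 zax [-0.006  0.    -1.   ] F [-0.1 -0.2 -0.5] gap 0.0499
[259. 164.] 298 [0.5102 0.0119 0.0855] ((510.2471618652344, 11.287412643432617), (13.689506530761719, 22.479467391967773), 1.4417022466659546)
[368. 183.] 478 [ 0.6253 -0.0058  0.0869] ((625.9664306640625, -6.528960227966309), (38.67111587524414, 12.485054969787598), 2.5017268657684326)
[351. 269.] 9411 [ 0.6196 -0.1137  0.0864] ((626.9972534179688, -150.48660278320312), (169.2017059326172, 188.04248046875), 0.42786771059036255)
[370. 354.] 199 [ 0.6624 -0.2454  0.0863] ((664.6240844726562, -243.0959014892578), (24.149240493774414, 28.297807693481445), 88.6954345703125)
side orange [  2. 244.] 497 [-0.5268  1.1126 -0.6086] [nan nan nan] None
side orange [265. 203.] 67 [0.4668 0.0065 0.0292] [nan nan nan] None

[... 205 characters left out ...]
0.241  -23.3378  38.2272 101.1378]
side orange [232. 280.] 480 [ 0.2372 -0.2613  0.0149] [ 0.2442 -0.2473 58.2717] [  0.2442  -0.2468  59.6933 104.0095  36.8328]
side orange [407. 274.] 364 [ 0.6018 -0.4864  0.0818] [  0.6062  -0.4813 -47.1322] None
side green [338. 281.] 97 [ 0.4856 -0.3757  0.0158] [nan nan nan] [ 0.4859 -0.374  55.7833 32.5374 30.78  ]
scene orange [140. 192.] 493 [ 0.2533 -0.2464  0.0163] [ 0.2485 -0.2449 58.4085] [ 0.249  -0.2475 59.8435 99.5497 39.3075]
scene orange [158. 232.] 444 [ 0.3957 -0.2389  0.0156] [  0.3871  -0.2395 -25.3901] [  0.3874  -0.2395 -24.2144  38.1927 103.3638]
scene orange [ 78. 341.] 456 [ 0.633  -0.4658  0.0836] [  0.6262  -0.4699 -69.9488] None
```

View pics/w13.png

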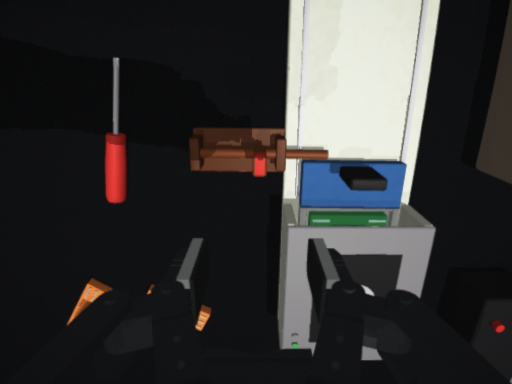

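The picture matches the start: the bolt post is back at (259,164) with its rod across the blue block, and the carriage grip is at (368,183). Nothing is being touched, so I'm handing in.

```bash
python3 -c "
from workcell import env
env.hand_in()"
```

```text
the job is handed in; nothing more can be done
```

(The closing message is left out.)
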